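Seat a backing block in the vise and square a pack of mount plates on it

TASK

Get the brass mount plates ready for drilling. Set the aluminium block in the middle of the mouth of the vise's sprung jaws and let go of it there, standing proud; then, using the hand drift, tap its top until it is fully home and level on both parallels, so that these can no longer slide. Lay all the plates on top of the block as one flat pile with the steel drilling template uppermost, tap the edges until every piece is flush with the block's sides, leave the drift standing on its cork pad again, and do not disturb the bracelet, the jar or the brush.

Things in the scene. Friction and masses are not known exactly. Their poses are not given: they have to be found in the camera images.
- vise: Small blue vise, fixed; base 110 (x) x 170 (y) x 20 mm, from y = -75 to +95. Origin on the bench under the middle of the jaw mouth; z up, y from the fixed to the sprung jaw, x along the jaws. Jaws 90 mm long (x), flat tops 60 mm above the bench, outer sides 49 mm from the middle; channel open at both x ends. A 52 mm high post at y = 75 to 95, its screw handle out to y = 125.
- vise_bed (a point): Point on the vise's bed, mid-mouth, 20 mm above the bench; axes as the vise's. Jaw faces at y = -23 (fixed) and +23 mm (sprung, at rest) are vertical up to 28 mm above this point; above that they flare out to y = -28 and +28 at the jaw tops, 40 mm above it. The 50 mm wide block set in the mouth rests on the flares, underside about 33 mm above this point.
- vise_jaw (a joint): The sprung jaw, m: 0 at rest (jaws 46 mm apart), grows as it is pushed open along the vise's +y, at most 0.012; spring 4 N at 0 plus 0.5 N per mm; 0.004 with the block between the jaws. Friction makes the block need about 8 to 20 N downwards to go in.
- parallel1: Ground steel bar (parallel), 80 (x) x 8 (y) x 14 mm high, loose on the vise's bed near the fixed jaw, already lying along the jaw. Origin: centre of its underside.
- parallel2: Its twin near the sprung jaw. Origin: centre of its underside.
- block: Aluminium block, 60 (x) x 50 (y) x 40 mm high, about 0.3 kg, flat on the bench at the start. Origin: centre of its underside. Its 50 mm width goes between the jaws, its x along the vise's x (either way round). Fully home its underside is 34 mm and its top 74 mm above the bench.
- drift: Hand drift for tapping, standing upright: black nylon-faced, heavy head, a cylinder 46 mm across and 32 mm high with a flat underside; a wooden stem 20 mm across rises from it to 82 mm total height; about 0.22 kg. Origin: centre of the head's underside, z along the stem. Gripped by the stem just above the head, the fingertips bear on the head's shoulder.
- template: Steel drilling template, 60 (x) x 50 (y) x 10 mm, 0.23 kg, with four small drill bushes in its top, flat on the bench at the start. Origin: centre of its underside. Its outline is that of the block's top.
- pad: Cork pad 90 x 90 x 3 mm, fixed to the bench, where the drift stands. Origin: centre of its underside.
- plate1: Brass mount plate, 60 (x) x 50 (y) x 5 mm, 0.11 kg, all plates alike, flat on the bench at the start; 3 to 5 of the five are present. Origin: centre of its underside. Its outline is that of the block's top.
- plate2: Brass mount plate, 60 (x) x 50 (y) x 5 mm, 0.11 kg, all plates alike, flat on the bench at the start; 3 to 5 of the five are present. Origin: centre of its underside. Its outline is that of the block's top.
- plate3: Brass mount plate, 60 (x) x 50 (y) x 5 mm, 0.11 kg, all plates alike, flat on the bench at the start; 3 to 5 of the five are present. Origin: centre of its underside. Its outline is that of the block's top.
- plate4: Brass mount plate, 60 (x) x 50 (y) x 5 mm, 0.11 kg, all plates alike, flat on the bench at the start; 3 to 5 of the five are present. Origin: centre of its underside. Its outline is that of the block's top.
- plate5: Brass mount plate, 60 (x) x 50 (y) x 5 mm, 0.11 kg, all plates alike, flat on the bench at the start; 3 to 5 of the five are present. Origin: centre of its underside. Its outline is that of the block's top.
- bracelet: Bystander: old copper bracelet fragment, open ring 78 mm across, 10 mm high, flat on the bench. Origin: centre of its underside.
- jar: Bystander: closed jar, 56 mm across, 70 mm high. Origin: centre of its underside.
- brush: Bystander: brush lying on the bench along its x.

How it is judged:
By the outcome, as a careful person would: the job done as asked, in the order asked, and still so for the second after the job is handed in, with the robot touching nothing.
Of plate1, plate2, plate3, plate4, plate5 only 3 to 5 are there at a start; the rules pass over those that are not, and their reading is None.
At some moment in a run one of drift, template may be knocked a few centimetres aside while the robot is not near it.
It also fails if it takes over 210 s, if anything falls off the work surface, if the arm or the gripper's body presses on something with over 40 N, if the wrist force passes 120 N, or if a joint passes its speed limit or range.

ROBOT

A 6-joint arm with a two-finger parallel gripper is mounted at the origin on the work surface. World frame = base frame: x ahead of the robot, y to its left, z up, the work surface at z = 0. Lengths are in m, angles in rad, forces in N, time in s.
With the tool pointing down it reaches from about 0.4 to 0.925 m from the base axis. Payload 3.4 kg.
Tool frame: the origin (TCP) lies on the centre line of the jaws, within the pads' length; the fingertips stand 22 mm ahead of it and the grasp point (between the pads) lies 3 mm ahead of it; z points along the fingers, x is the direction in which the jaws open and shut, and the axes are right-handed (so a half turn about z gives the same grasp; the last joint's range is limited). The gripper opens to 85 mm and grips with 20 to 120 N. Pads are 22 mm wide; open, the fingers measure 114 mm over their backs; the gripper's body (76 mm by 85 mm) begins 54 mm behind the grasp point. The pads swing forward as they close: fully open they stand 13 mm farther back than shut.
Start: joints at [1.03, 0.307, 1.506, -0, 1.328, -0.073], TCP at [0.259, 0.513, 0.224] pointing down, gripper open.
Joint ranges: [-3.12, 3.12], [-1.05, 2.28], [0.14, 2.33], [-1.42, 4.57], [0.1, 2.73], [-2.68, 2.68]. Speed limits (rad/s): [2.57, 2.57, 3.14, 3.14, 3.14, 3.14].

INTERFACE

Orientations are given as a unit quaternion [w, x, y, z].
In Python, from station import arm, camera, camera_params gives the robot as it stands.
- The arm moves only by the tool apply_moves, never from a script. Its argument "plan" is a list of rows, each an object with "xyz": the shift along the tool's x, y, z in m, a list of three; "turn": the turn, a rotation vector about the tool's x, y, z in degrees, a list of three. In form: [{"xyz": [x, y, z], "turn": [ax, ay, az]}, ...]. A call has 1 to 8 rows; each row shifts and turns the pose as measured when the row begins, along the tool's axes as they then stand; what a row does not reach is not made up. A row lasts 1/8 s, in which the tool goes at most 62.5 mm and 10.7 degrees, less where a joint would pass 70% of its speed; a pose out of reach is approached as far as the arm can. A call is refused whole if a number of a shift passes 0.0625 or a number of a turn 10.7, either way. A call with a gripper value outside its range is refused whole. "grip" is the closure, from -1 (fully open) to 1 (shut), so that 0 is half open, set as the call begins (left out, the last holds). The fingers move at their own pace and stop on an object; "newtons" is the grip in N (left out, the last holds). Time passes only in rows, so rows that do not move let the fingers close. It gives the time, the measured TCP pose, the force and the opening at its end, in the units of the state.
- arm.observe(): the state, without advancing time (a new reading comes with each control period).
- camera(name): name is "scene" or "top" or "wrist"; returns the picture (384x512x3 uint8, red, green, blue); there is no depth.
- camera_params(name): a dict with "K" (3x3 intrinsics, pixels), "world_to_cam" (4x4, takes a point from world to camera coordinates). Camera axes: x right, y up, looking along -z (the intrinsics and any distortion apply to the point x, -y, -z); pixel columns grow to the right and rows downward; lengths in m; the calibration is good to about 2 mm. A picture is of the moment at which its call begins: read the wrist's pose just before it. camera_params takes no time and is no camera call; for the wrist camera it gives the pose at the moment of the call.
- arm.sign_off(): hands the job in, once; it reports no verdict.
The state is a dict: "time_s": time; "qpos": joint angles; "joint_vel": joint speeds; "tau": joint torques, N m; "eef_pos": TCP position; "orientation": TCP orientation; "contact_force": force on the tool from outside, world axes, zero at the start; "moment": the same for the moment, N m; "finger_gap": finger opening in m.
Only numpy, scipy, OpenCV 4.12 (cv2) and the standard library are available. Lean on these libraries where they do the work, as an engineer would, in place of code of your own. Each camera call takes 0.05 s, during which the arm holds its last target. There are 200 camera calls.

## Working session

There is one attempt and no reset: what is moved stays moved. The work goes in short steps, Python scripts to look and compute and a tool call to move; the robot and the scene stay as the last step left them, time stands still between calls to the robot, and variables do not carry over. Pictures are saved under pics/ and viewed, about 12 in all and at most 16, crops included, and the job is handed in when it is done.

Besides the shell and the picture viewer there is one more tool, called after "Emit:" as a command line: name --argument value ..., lists and objects as JSON in quotes. apply_moves: Moves the arm, as the interface text tells. Its arguments: {"type":"object","properties":{"plan":{"type":"array","items":{"type":"object","properties":{"xyz":{"type":"array","items":{"type":"number"}},"turn":{"type":"array","items":{"type":"number"}}}}},"grip":{"type":"number"},"newtons":{"type":"number"}},"required":["plan"]}

```bash
ls; mkdir -p pics
python3 - <<'E'
from station import arm,camera,camera_params
import cv2,numpy as np
s=arm.observe();print({k:np.round(v,3).tolist() for k,v in s.items()})
for n in("scene","top"):
    im=camera(n);cv2.imwrite(f'pics/{n}0.png',cv2.resize(im[:,:,::-1],(800,600),interpolation=cv2.INTER_CUBIC))
    p=camera_params(n);print(n,np.round(p['K'],1).tolist(),np.round(p['world_to_cam'],3).tolist(),[k for k in p])
E
```

```text
pics
{'time_s': 0.0, 'qpos': [1.031, 0.308, 1.508, 0.0, 1.328, -0.074], 'joint_vel': [0.0, -0.002, 0.001, 0.001, -0.0, -0.002], 'tau': [0.003, -45.756, -25.192, 0.0, 0.013, -0.0], 'eef_pos': [0.258, 0.513, 0.223], 'orientation': [0.0, 0.851, 0.524, -0.001], 'contact_force': [-0.251, 0.413, -0.819], 'moment': [-0.009, 0.018, 0.014], 'finger_gap': 0.085}
scene [[463.5, 0.0, 245.5], [0.0, 463.5, 192.9], [0.0, 0.0, 1.0]] [[-0.617, 0.787, 0.002, 0.365], [-0.607, -0.478, 0.635, 0.332], [0.5, 0.39, 0.773, -1.516], [0.0, 0.0, 0.0, 1.0]] ['K', 'world_to_cam']
top [[399.5, 0.0, 257.2], [0.0, 399.5, 186.8], [0.0, 0.0, 1.0]] [[-0.021, -1.0, -0.003, 0.003], [0.988, -0.021, 0.155, -0.581], [-0.155, 0.0, 0.988, -1.026], [0.0, 0.0, 0.0, 1.0]] ['K', 'world_to_cam']
```

View pics/top0.png

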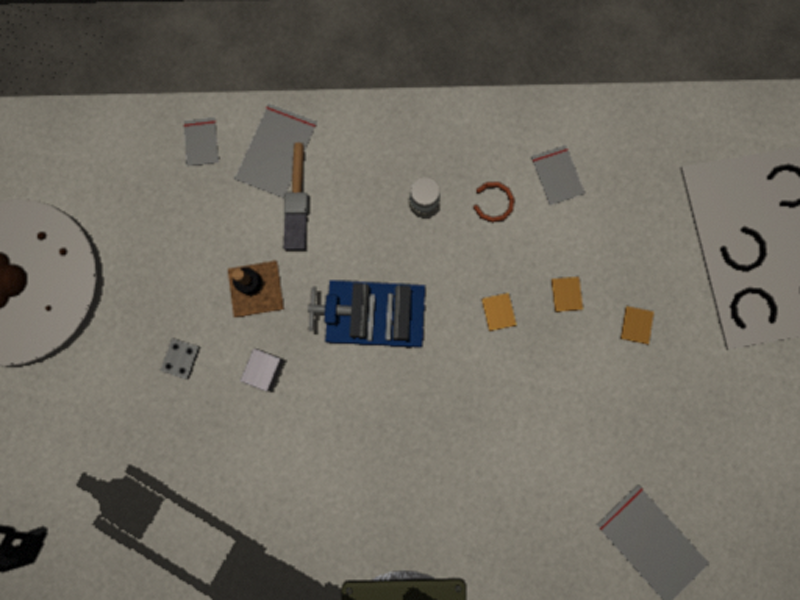

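View pics/scene0.png

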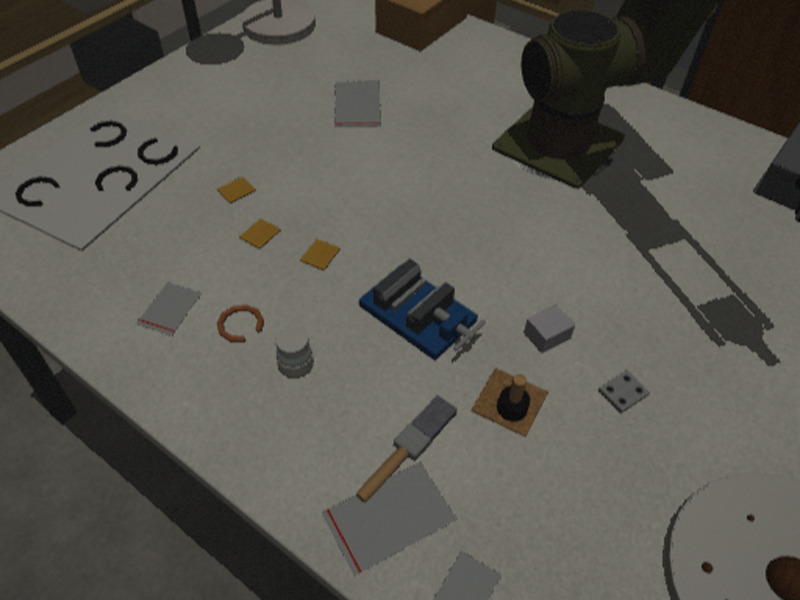

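Top view (800×600): 3 plates at (499,312), (567,294), (637,325); block (262,369), template (180,358), drift on the pad at (250,283), vise mouth ≈(382,312), jar (425,195), bracelet (494,201) and brush (296,195).

```bash
cat > h.py <<'E'
from station import arm,camera,camera_params
import cv2,numpy as np
from scipy.spatial.transform import Rotation as R
def w2p(P,p):
    c=p['world_to_cam']@np.r_[P,1]; u=p['K']@np.array([c[0],-c[1],-c[2]]); return u[:2]/u[2]
def p2w(px,z,p):
    K=p['K'];T=p['world_to_cam'];d=np.linalg.inv(K)@np.r_[px,1];d=np.array([d[0],-d[1],-d[2]])
    Rm=T[:3,:3];o=-Rm.T@T[:3,3];w=Rm.T@d;return o+w*(z-o[2])/w[2]
def pose():
    s=arm.observe();q=s['orientation'];return s,np.array(s['eef_pos']),R.from_quat([q[1],q[2],q[3],q[0]])
def rect(poly,z,p):
    "pixel contour -> world rectangle centre, size, angle of long side (deg)"
    W=np.array([p2w(x,z,p)[:2] for x in poly.reshape(-1,2)]).astype(np.float32)
    (c,(a,b),t)=cv2.minAreaRect(W*1000)
    if a<b:a,b,t=b,a,t+90
    return np.round(c,1),round(a,1),round(b,1),round((t+90)%180-90,1)
def plan(target,yaw=None):
    "tool-frame shift to world target with the tool pointing down; turn for tool-x yaw (deg, mod 180)"
    s,p,r=pose();d=r.inv().apply(np.array(target)-p);x=r.apply([1,0,0]);y0=np.degrees(np.arctan2(x[1],x[0]))
    print('shift',np.round(d,4),'yaw now',round(y0,2),'tilt',np.round(r.apply([0,0,1]),3))
    if yaw is not None:
        e=(yaw-y0+90)%180-90;print('turn tool z',round(-e,2))
def save(im,name,box=None,sz=(800,600)):
    im=im[:,:,::-1]
    if box:im=im[box[1]:box[3],box[0]:box[2]]
    cv2.imwrite(f'pics/{name}.png',cv2.resize(im,sz,interpolation=cv2.INTER_CUBIC))
E
python3 - <<'E'
from h import *
im=cv2.resize(camera('top'),None,fx=4,fy=4,interpolation=cv2.INTER_CUBIC);p=camera_params('top');p=dict(p);K=np.array(p['K'],float).copy();K[:2]*=4;K[:2,2]+=1.5;p['K']=K
hsv=cv2.cvtColor(im,cv2.COLOR_RGB2HSV)
f=800/2048
def seg(m,z,lab,roi,mn=800):
    x0,y0,x1,y1=[int(v/f) for v in roi];k=np.zeros(m.shape[:2],np.uint8);k[y0:y1,x0:x1]=m[y0:y1,x0:x1]
    for c in cv2.findContours(k,cv2.RETR_EXTERNAL,cv2.CHAIN_APPROX_NONE)[0]:
        if cv2.contourArea(c)>mn:print(lab,*rect(c,z,p))
org=cv2.inRange(hsv,(8,140,60),(25,255,255));blue=cv2.inRange(hsv,(100,120,30),(130,255,255))
seg(org,.005,'plate',(470,260,670,360));seg(blue,.02,'vise',(310,270,440,360))
seg(cv2.inRange(hsv,(5,70,40),(25,255,255)),.003,'pad',(220,250,290,325))
v=hsv[...,2];print(v[int(369/f),int(262/f)],v[int(348/f),int(172/f)],v[int(330/f),int(220/f)],hsv[int(369/f),int(262/f)],hsv[int(330/f),int(220/f)])
seg(cv2.inRange(hsv,(0,0,140),(180,22,255)),.04,'block',(235,340,290,400))
for n,px,z in(('tmpl',(180,358),.01),('drift top',(236,274),.082),('block',(262,369),.04),('jar',(425,187),.07),('brace',(494,201),.01),('handle',(314,310),.04)):
    print(n,np.round(p2w(np.array(px)/f,z,p),3))
P=camera_params('wrist');print(np.round(P['K'],1).tolist());T=P['world_to_cam'];c=-T[:3,:3].T@T[:3,3];s,e,r=pose();print('cam in tool',r.inv().apply(c-e),'\n',(T[:3,:3]@r.as_matrix()).round(3))
E
```

```text
plate [ 520.2 -422.7] 58.0 48.3 -13.3
plate [ 548.8 -179.9] 58.2 47.9 10.8
plate [ 578.  -302.6] 58.3 48.1 3.7
vise [548.6  40.5] 173.0 108.1 85.7
pad [600.2 252.9] 91.7 91.3 8.4
153 77 134 [176  13 153] [ 21  30 134]
block [454.9 234.3] 55.8 45.8 -22.2
tmpl [0.479 0.381 0.01 ]
drift top [0.613 0.267 0.082]
block [0.456 0.231 0.04 ]
jar [ 0.76  -0.053  0.07 ]
brace [ 0.751 -0.18   0.01 ]
handle [0.555 0.143 0.04 ]
[[325.6, 0.0, 252.3], [0.0, 325.6, 187.2], [0.0, 0.0, 1.0]]
cam in tool [ 0.00044501 -0.0734182  -0.15035256] 
 [[ 1.    -0.    -0.001]
 [ 0.    -0.959  0.283]
 [-0.001 -0.283 -0.959]]
```

Emit:
apply_moves --plan '[{"xyz": [-0.027, 0.05, 0.004]}, {"xyz": [-0.027, 0.05, 0.004]}, {"xyz": [-0.027, 0.05, 0.004]}, {"xyz": [-0.027, 0.05, 0.004]}, {"xyz": [-0.027, 0.05, 0.004]}, {"xyz": [-0.027, 0.05, 0.004]}]'

```text
schema error: expected keys xyz, turn
```

Emit:
apply_moves --plan '[{"turn": [0, 0, 10.7]}, {"turn": [0, 0, 10.7]}, {"turn": [0, 0, 10.7]}, {"turn": [0, 0, 10.7]}, {"turn": [0, 0, 10.7]}, {"turn": [0, 0, 10.7]}, {"turn": [0, 0, 10.7]}, {"turn": [0, 0, 10.7]}]'

```text
schema error: expected keys xyz, turn
```

Run:
```python
from h import *
plan([.455,.232,.2],-22.2)
save(camera('wrist'),'w1')
print(pose()[1])
P=camera_params('wrist')
for q in [(.455,.234,.04),(.48,.38,.01),(.455,.234,.0)]:print(w2p(q,P)*800/512)
```

```text
shift [-0.1625  0.3019  0.0232] yaw now 63.25 tilt [-0.001 -0.001 -1.   ]
turn tool z 85.45
[0.25856535 0.51308244 0.22309274]
[201.66860401 608.4405604 ]
[371.69648855 539.18450528]
[217.61188523 569.92719026]
```

View pics/w1.png

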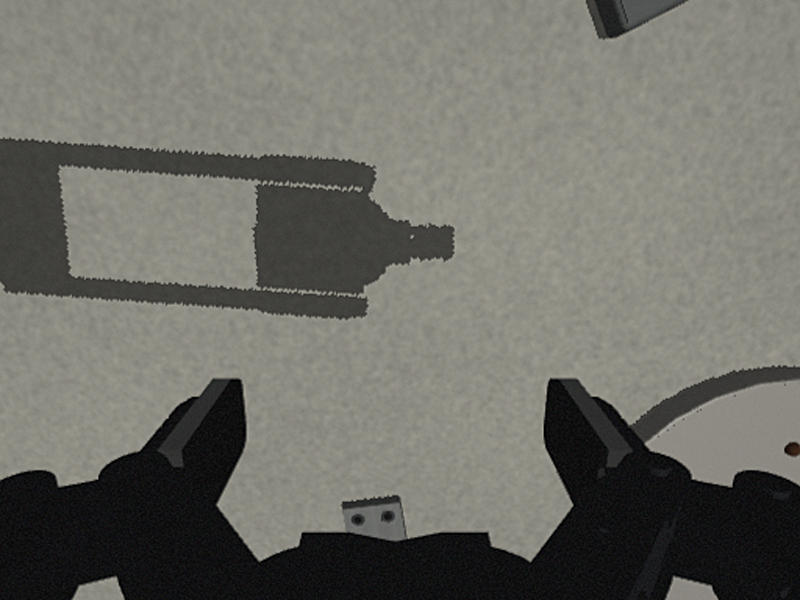

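Gripper fingers at (230,380) and (560,380); only the template corner is in view – the rows need both keys, so nothing moved yet.

Emit:
apply_moves --plan '[{"xyz": [-0.027, 0.05, 0.004], "turn": [0, 0, 0]}, {"xyz": [-0.027, 0.05, 0.004], "turn": [0, 0, 0]}, {"xyz": [-0.027, 0.05, 0.004], "turn": [0, 0, 0]}, {"xyz": [-0.027, 0.05, 0.004], "turn": [0, 0, 0]}, {"xyz": [-0.027, 0.05, 0.004], "turn": [0, 0, 0]}, {"xyz": [-0.027, 0.05, 0.004], "turn": [0, 0, 0]}]'

```text
time_s: 0.95
eef_pos: [0.4581, 0.2308, 0.1978]
orientation: [-0.0, 0.849, 0.529, 0.001]
contact_force: [0.3, 0.8, -0.1]
finger_gap: 0.0857
```

Emit:
apply_moves --plan '[{"xyz": [0, 0, 0], "turn": [0, 0, 10.7]}, {"xyz": [0, 0, 0], "turn": [0, 0, 10.7]}, {"xyz": [0, 0, 0], "turn": [0, 0, 10.7]}, {"xyz": [0, 0, 0], "turn": [0, 0, 10.7]}, {"xyz": [0, 0, 0], "turn": [0, 0, 10.7]}, {"xyz": [0, 0, 0], "turn": [0, 0, 10.7]}, {"xyz": [0, 0, 0], "turn": [0, 0, 10.7]}, {"xyz": [0, 0, 0], "turn": [0, 0, 10.7]}]'

```text
time_s: 1.95
eef_pos: [0.4602, 0.2246, 0.1959]
orientation: [0.001, 0.981, -0.195, -0.001]
contact_force: [0.3, 0.5, -0.7]
finger_gap: 0.0857
```

Run:
```python
from h import *
plan([.455,.232,.2],-22.2)
save(camera('wrist'),'w2')
print(pose()[1])
P=camera_params('wrist')
for q in [(.455,.234,.04),(.48,.38,.01),(.6,.253,.003),(.5485,.03,.06)]:print(w2p(q,P)*800/512)
```

```text
shift [-0.0076 -0.0048 -0.0041] yaw now -22.45 tilt [-0.002 -0.001 -1.   ]
turn tool z -0.25
[0.4601464  0.2246109  0.19588523]
[383.17924574 253.98771179]
[326.16294539   3.38607454]
[580.57775894 129.4715678 ]
[633.82187302 485.91825645]
```

View pics/w2.png

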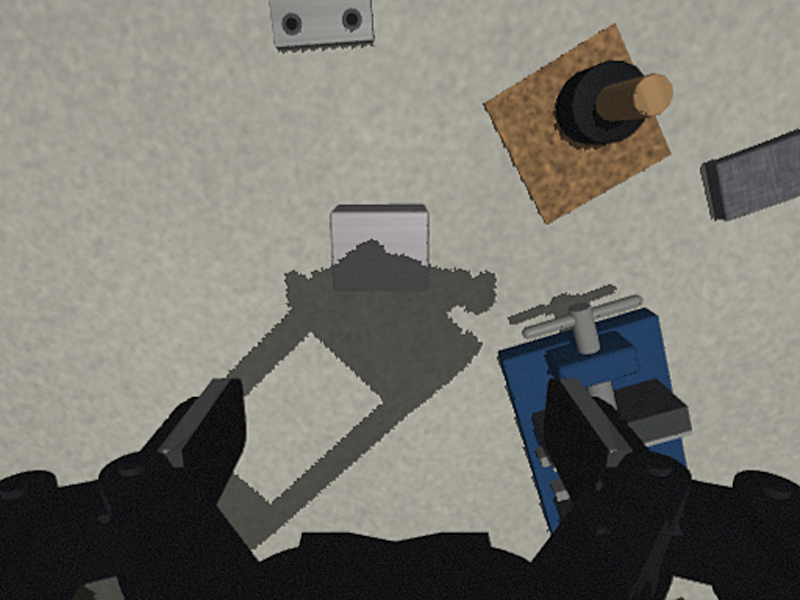

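Block top corners at (331,212), (428,212), (429,290), (332,290), square to the gripper; drift at (605,105), vise at (590,420).

Run:
```python
from h import *
P=camera_params('wrist');s=.64
print(rect(np.array([(331,212),(428,212),(429,290),(332,290)])*s,.04,P))
c=p2w(np.array((380,251))*s,.04,P);print(c);plan([c[0],c[1],.045])
print('drift base',p2w(np.array((595,110))*s,.032,P))
```

```text
(array([453.8, 235.9]), 60.8, 48.7, -22.7)
[0.453936   0.23647148 0.04      ]
shift [-0.0101 -0.0088  0.1509] yaw now -22.77 tilt [-0.002 -0.001 -1.   ]
drift base [0.60135306 0.26345762 0.032     ]
```

Emit:
apply_moves --plan '[{"xyz": [-0.0101, -0.009, 0.04], "turn": [0, 0, 0]}, {"xyz": [0, 0, 0.045], "turn": [0, 0, 0]}, {"xyz": [0, 0, 0.04], "turn": [0, 0, 0]}, {"xyz": [0, 0, 0.03], "turn": [0, 0, 0]}, {"xyz": [0, 0, 0.008], "turn": [0, 0, 0]}, {"xyz": [0, 0, 0], "turn": [0, 0, 0]}]'

```text
time_s: 2.75
eef_pos: [0.457, 0.2384, 0.0304]
orientation: [-0.001, 0.982, -0.19, 0.002]
contact_force: [-0.1, 0.5, 0.4]
finger_gap: 0.0854
```

Emit:
apply_moves --plan '[{"xyz": [0, 0, 0], "turn": [0, 0, 0]}, {"xyz": [0, 0, 0], "turn": [0, 0, 0]}, {"xyz": [0, 0, 0], "turn": [0, 0, 0]}, {"xyz": [0, 0, 0], "turn": [0, 0, 0]}, {"xyz": [0, 0, 0], "turn": [0, 0, 0]}, {"xyz": [0, 0, 0], "turn": [0, 0, 0]}]' --grip 1 --newtons 40

```text
time_s: 3.5
eef_pos: [0.4599, 0.2396, 0.0345]
orientation: [-0.003, 0.982, -0.19, 0.005]
contact_force: [0.5, -0.3, 0.1]
finger_gap: -0.0002
```

Run:
```python
from h import *
plan([.548,.030,.2],-4.3)
```

```text
shift [ 0.1612  0.1603 -0.1655] yaw now -21.86 tilt [ 0.011  0.005 -1.   ]
turn tool z -17.56
```

Run:
```python
from h import *
a=camera('wrist');save(a,'w3');print(pose()[1])
```

```text
[0.45995242 0.23959965 0.03444276]
```

View pics/w3.png

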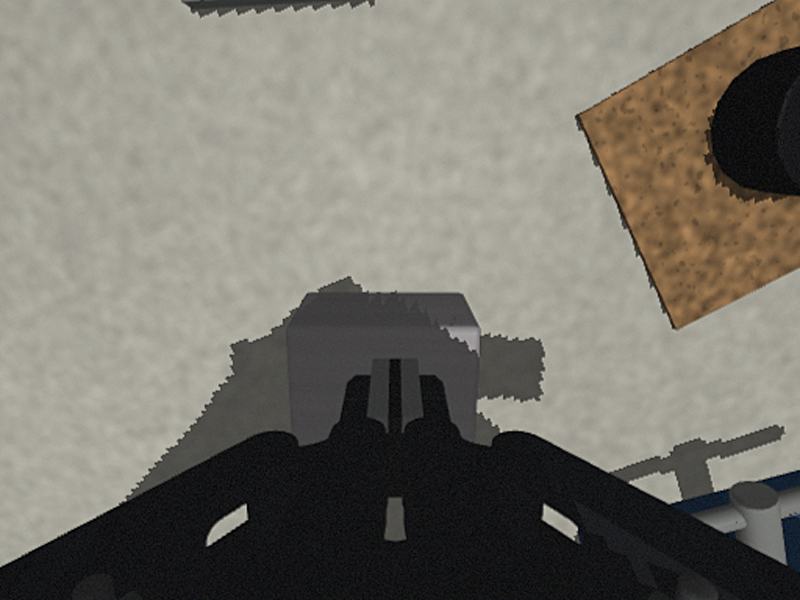

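The fingers have shut above the block: tips at (395,360) lie over its top face, with the block's front edge at row 325 (288–480). So the tips seem shorter than assumed; a touch test will tell.

Emit:
apply_moves --plan '[{"xyz": [0, 0, 0.003], "turn": [0, 0, 0]}, {"xyz": [0, 0, 0.003], "turn": [0, 0, 0]}]'

```text
time_s: 3.8
eef_pos: [0.4603, 0.2398, 0.0322]
orientation: [-0.004, 0.982, -0.189, 0.006]
contact_force: [-9.6, -4.5, 47.9]
finger_gap: 0.0002
```

Emit:
apply_moves --plan '[{"xyz": [0, 0, 0.003], "turn": [0, 0, 0]}, {"xyz": [0, 0, 0.003], "turn": [0, 0, 0]}]'

```text
time_s: 4.05
eef_pos: [0.4603, 0.2398, 0.0323]
orientation: [-0.004, 0.982, -0.189, 0.007]
contact_force: [-6.5, -3.8, 28.8]
finger_gap: -0.0003
```

Emit:
apply_moves --plan '[{"xyz": [0, 0, -0.04], "turn": [0, 0, 0]}, {"xyz": [0, 0, -0.02], "turn": [0, 0, 0]}, {"xyz": [0, -0.055, 0], "turn": [-0.6, -0.6, 0]}, {"xyz": [0, 0, 0.05], "turn": [0, 0, 0]}, {"xyz": [0, 0, 0.035], "turn": [0, 0, 0]}]'

```text
time_s: 4.68
eef_pos: [0.4848, 0.2937, 0.0123]
orientation: [-0.004, 0.982, -0.19, 0.005]
contact_force: [-0.4, 0.5, 0.2]
finger_gap: 0.0001
```

Run:
```python
from h import *
plan([.454,.236,.2],-22.7)
a=camera('wrist');save(a,'w4')
```

```text
shift [-0.0053  0.0633 -0.1884] yaw now -21.88 tilt [ 0.012  0.005 -1.   ]
turn tool z 0.82
```

View pics/w4.png

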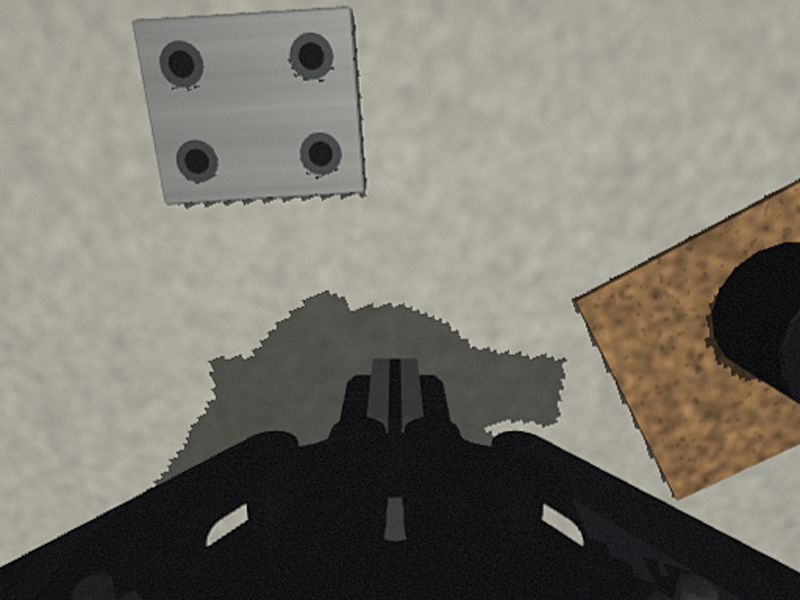

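The view shows the bench clear beneath the shut fingers (395,360), the template at (250,105) and the pad at right; the tool reads z = 12 mm with no contact, so the fingertips really do stand behind the reported TCP. I touch the bench to get the offset.

Emit:
apply_moves --plan '[{"xyz": [0, 0, 0.011], "turn": [-0.3, -0.6, 0]}, {"xyz": [0, 0, 0.003], "turn": [0, 0, 0]}]'

```text
time_s: 4.97
eef_pos: [0.4835, 0.293, -0.0061]
orientation: [-0.0, 0.982, -0.19, -0.003]
contact_force: [-0.6, -0.8, -0.0]
finger_gap: 0.0001
```

Emit:
apply_moves --plan '[{"xyz": [0, 0, 0.003], "turn": [0, 0, 0]}, {"xyz": [0, 0, 0.003], "turn": [0, 0, 0]}]'

```text
time_s: 5.22
eef_pos: [0.484, 0.2932, -0.0076]
orientation: [-0.001, 0.982, -0.19, -0.002]
contact_force: [-6.4, -2.7, 29.1]
finger_gap: 0.0002
```

Emit:
apply_moves --plan '[{"xyz": [0, 0, 0.003], "turn": [0, 0, 0]}, {"xyz": [0, 0, 0.002], "turn": [0, 0, 0]}]'

```text
time_s: 5.48
eef_pos: [0.4841, 0.2932, -0.0075]
orientation: [-0.002, 0.982, -0.19, -0.001]
contact_force: [-1.0, 0.3, 0.9]
finger_gap: -0.0
```

Bench contact at TCP z = −7.5 mm, block top (40 mm) at +32.3 mm: the shut fingertips are 7.5 mm *behind* the reported TCP, not 22 mm ahead. I'll use that.

Emit:
apply_moves --plan '[{"xyz": [0, 0, -0.04], "turn": [0, 0, 0]}, {"xyz": [0, 0, -0.06], "turn": [0, 0, 0]}, {"xyz": [-0.006, 0.032, -0.02], "turn": [0, 0, 0]}, {"xyz": [0, 0.03, 0], "turn": [0, 0, 0]}, {"xyz": [0, 0, 0], "turn": [0, 0, 0]}]' --grip -1

```text
time_s: 6.1
eef_pos: [0.4579, 0.237, 0.1214]
orientation: [-0.005, 0.982, -0.19, 0.004]
contact_force: [-0.6, -0.9, 0.1]
finger_gap: 0.0852
```

Run:
```python
from h import *
plan([.454,.236,0],-22.7)
a=camera('wrist');P=camera_params('wrist');g=cv2.cvtColor(a,cv2.COLOR_RGB2HSV)
for q in [(453.9,236.2)]:
    print(w2p((q[0]/1e3,q[1]/1e3,.04),P))
u,v=w2p((.4539,.236,.04),P).astype(int);print(g[v-6,u],g[v+6,u])
save(a,'w5',(u-64,v-48,u+64,v+48))
```

```text
shift [-0.0039  0.0038  0.1213] yaw now -21.96 tilt [ 0.01   0.009 -1.   ]
turn tool z 0.74
[247.93940693 198.79238814]
[ 0  0 67] [ 0  0 67]
```

View pics/w5.png

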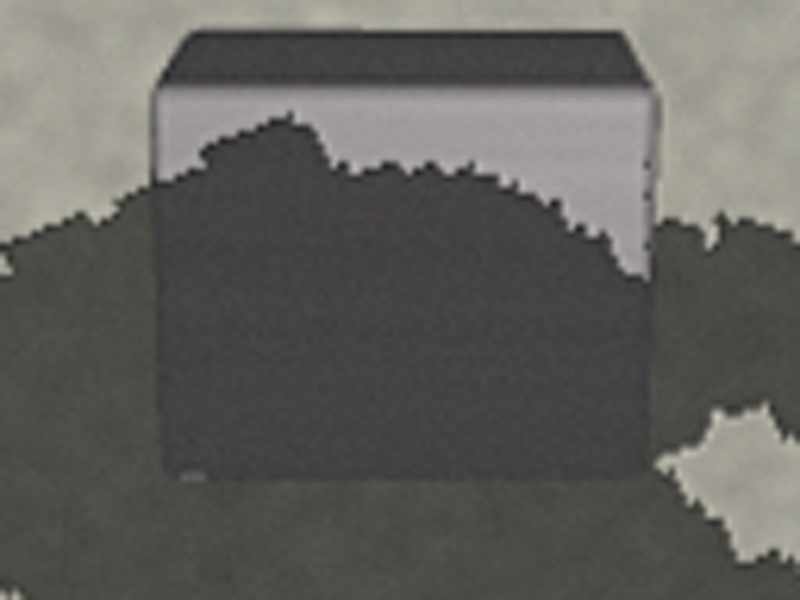

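Crop: block top spans (157–652, 85–477), still square, centre ~2 mm toward tool −y from prediction.

```bash
cat >> h.py <<'E'
def plan(target,yaw=None):
    s,p,r=pose();x=r.apply([1,0,0]);y0=np.degrees(np.arctan2(x[1],x[0]))
    yaw=y0 if yaw is None else y0+((yaw-y0+90)%180-90)
    g=R.from_euler('z',yaw,degrees=True)*R.from_euler('x',180,degrees=True)
    print('TCP',np.round(p,4),'yaw',round(y0,2),'F',np.round(s['contact_force'],1),'gap',round(s['finger_gap'],4))
    print('shift now-axes',np.round(r.inv().apply(np.array(target)-p),4),'turn deg',np.round(np.degrees((r.inv()*g).as_rotvec()),2),'shift after turn',np.round(g.inv().apply(np.array(target)-p),4))
E
python3 -c "
from h import *
plan([.4543,.237,0],-22.5)"
```

```text
TCP [0.459  0.2381 0.1216] yaw -21.94 F [-0.5 -0.1 -0.1] gap 0.0855
shift now-axes [-0.0048  0.0045  0.1215] turn deg [-0.78 -0.38  0.57] shift after turn [-0.0039  0.0029  0.1216]
```

Emit:
apply_moves --plan '[{"xyz": [-0.0048, 0.0045, 0.04], "turn": [-0.8, -0.4, 0.6]}, {"xyz": [0, 0, 0.045], "turn": [0, 0, 0]}, {"xyz": [0, 0, 0.03], "turn": [0, 0, 0]}, {"xyz": [0, 0, 0.005], "turn": [0, 0, 0]}]'

```text
time_s: 6.65
eef_pos: [0.4603, 0.2412, 0.0009]
orientation: [-0.004, 0.981, -0.196, 0.005]
contact_force: [-0.8, -0.0, 0.4]
finger_gap: 0.0857
```

```bash
python3 -c "
from h import *
plan([.4543,.237,0],-22.5)"
```

```text
TCP [0.4603 0.2412 0.0009] yaw -22.57 F [-0.8 -0.   0.4] gap 0.0857
shift now-axes [-0.0039  0.0062  0.0008] turn deg [-0.52 -0.42 -0.07] shift after turn [-0.0039  0.0062  0.0009]
```

Emit:
apply_moves --plan '[{"xyz": [-0.004, 0.006, 0], "turn": [-0.5, -0.4, 0]}, {"xyz": [0, 0, 0], "turn": [0, 0, 0]}]'

```text
time_s: 6.9
eef_pos: [0.4552, 0.2381, 0.0016]
orientation: [-0.0, 0.981, -0.196, 0.001]
contact_force: [0.7, 0.4, 0.5]
finger_gap: 0.0853
```

Emit:
apply_moves --plan '[{"xyz": [0, 0, 0], "turn": [0, 0, 0]}, {"xyz": [0, 0, 0], "turn": [0, 0, 0]}, {"xyz": [0, 0, 0], "turn": [0, 0, 0]}, {"xyz": [0, 0, 0], "turn": [0, 0, 0]}, {"xyz": [0, 0, 0], "turn": [0, 0, 0]}]' --grip 1 --newtons 40

```text
time_s: 7.52
eef_pos: [0.4561, 0.2385, 0.0037]
orientation: [-0.001, 0.981, -0.196, 0.002]
contact_force: [0.5, 0.0, -3.9]
finger_gap: 0.0592
```

```bash
python3 -c "
from h import *
plan([.548,.030,.15],-4.3)"
```

```text
TCP [0.4561 0.2385 0.0037] yaw -22.56 F [ 0.5  0.  -3.9] gap 0.0592
shift now-axes [ 0.1653  0.1568 -0.1464] turn deg [ -0.18  -0.23 -18.26] shift after turn [ 0.1072  0.2011 -0.1463]
```

Emit:
apply_moves --plan '[{"xyz": [0, 0, -0.04], "turn": [0, 0, 0]}, {"xyz": [0, 0, -0.055], "turn": [0, 0, -9.2]}, {"xyz": [0, 0, -0.05], "turn": [0, 0, -9.2]}, {"xyz": [0.027, 0.05, 0], "turn": [0, 0, 0]}, {"xyz": [0.027, 0.05, 0], "turn": [0, 0, 0]}, {"xyz": [0.027, 0.05, 0], "turn": [0, 0, 0]}, {"xyz": [0.026, 0.05, 0], "turn": [0, 0, 0]}, {"xyz": [0, 0, 0], "turn": [0, 0, 0]}]'

```text
time_s: 8.52
eef_pos: [0.5521, 0.0268, 0.1513]
orientation: [-0.0, 1.0, -0.029, 0.001]
contact_force: [-0.4, 1.1, -4.5]
finger_gap: 0.0592
```

Run:
```python
from h import *
plan([.548,.030,.15],-4.3)
a=camera('wrist');save(a,'w6')
P=camera_params('wrist')
for q in [(.548,.030,.06)]:print(w2p(q,P)*800/512)
```

```text
TCP [0.5521 0.0268 0.1513] yaw -3.28 F [-0.4  1.1 -4.5] gap 0.0592
shift now-axes [-0.0043 -0.003   0.0013] turn deg [-0.01 -0.16  1.02] shift after turn [-0.0043 -0.0029  0.0013]
[391.10363432 293.90964515]
```

View pics/w6.png

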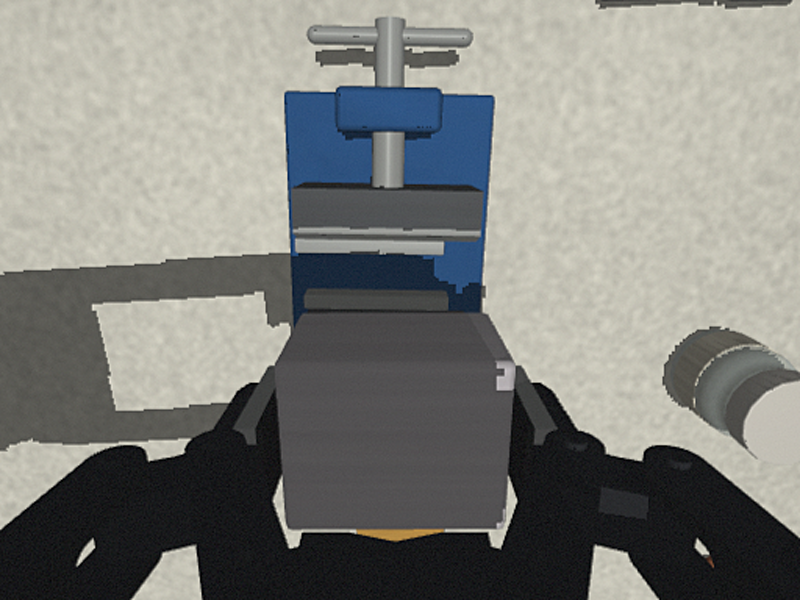

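Vise seen well: base far corners (285,92),(493,96), sprung jaw top outer corners (293,187),(480,189); held block top corners (277,362),(514,360),(506,528),(288,528).

Run:
```python
from h import *
P=camera_params('wrist');s=.64;s_,e,r=pose()
zt=.04+e[2]-.0037
Q=np.array([p2w(np.array(q)*s,zt,P)[:2] for q in [(277,362),(514,360),(506,528),(288,528)]])
print('block',Q.mean(0),'sides',[np.round(np.linalg.norm(Q[i]-Q[i-1]),4) for i in range(4)],'tool off',r.inv().apply(np.r_[Q.mean(0),0]-np.r_[e[:2],0]), 'yaw',np.degrees(np.arctan2(*(Q[1]-Q[0])[::-1])))
for n,a,b,z,off in(('base',(285,92),(493,96),.02,.095),('jaw out',(293,187),(480,189),.06,.049),('jaw in',(292,228),(481,236),.06,.028)):
    A,B=[p2w(np.array(q)*s,z,P)[:2] for q in(a,b)];d=B-A;L=np.linalg.norm(d);d/=L
    print(n,'len',round(L,4),'yaw',np.degrees(np.arctan2(d[1],d[0])).round(2),'origin',np.round((A+B)/2-off*np.array([-d[1],d[0]]),4))
```

```text
block [0.54981426 0.02606446] sides [np.float64(0.0488), np.float64(0.0577), np.float64(0.0493), np.float64(0.059)] tool off [-4.73635885e-04  2.58934033e-03 -3.83391405e-06] yaw -2.697880382113903
base len 0.1076 yaw -4.24 origin [0.5453 0.0312]
jaw out len 0.0872 yaw -3.82 origin [0.5456 0.0327]
jaw in len 0.0904 yaw -5.66 origin [0.5449 0.0331]
```

Emit:
apply_moves --plan '[{"xyz": [-0.006, -0.008, 0.03], "turn": [0, 0, 0.8]}, {"xyz": [0, 0, 0.035], "turn": [0, 0, 0]}, {"xyz": [0, 0, 0], "turn": [0, 0, 0]}]'

```text
time_s: 8.95
eef_pos: [0.5423, 0.0396, 0.0844]
orientation: [-0.001, 0.999, -0.035, -0.001]
contact_force: [-1.3, -0.3, -3.7]
finger_gap: 0.0592
```

```bash
python3 -c "
from h import *
plan([.5459,.0346,.0667],-4.1)"
```

```text
TCP [0.5423 0.0396 0.0844] yaw -4.02 F [-1.3 -0.3 -3.7] gap 0.0592
shift now-axes [0.0039 0.0048 0.0176] turn deg [-0.16  0.14  0.08] shift after turn [0.0039 0.0047 0.0177]
```

Emit:
apply_moves --plan '[{"xyz": [0.0035, 0.004, 0.009], "turn": [0, 0, 0]}, {"xyz": [0, 0, 0.004], "turn": [0, 0, 0]}, {"xyz": [0, 0, 0], "turn": [0, 0, 0]}]'

```text
time_s: 9.32
eef_pos: [0.5472, 0.0365, 0.073]
orientation: [-0.002, 0.999, -0.034, 0.001]
contact_force: [-0.6, -0.4, -3.2]
finger_gap: 0.0596
```

```bash
python3 -c "
from h import *
plan([.5459,.0346,.0587],-4.1)"
```

```text
TCP [0.5472 0.0365 0.073 ] yaw -3.91 F [-0.6 -0.4 -3.2] gap 0.0596
shift now-axes [-0.0012  0.0021  0.0143] turn deg [-0.19 -0.07  0.19] shift after turn [-0.0011  0.002   0.0143]
```

Emit:
apply_moves --plan '[{"xyz": [-0.001, 0.002, 0.007], "turn": [-0.2, 0, 0.2]}, {"xyz": [0, 0, 0.003], "turn": [0, 0, 0]}, {"xyz": [0, 0, 0], "turn": [0, 0, 0]}]'

```text
time_s: 9.7
eef_pos: [0.5469, 0.0344, 0.0636]
orientation: [0.0, 0.999, -0.036, 0.002]
contact_force: [-1.0, 0.0, -2.6]
finger_gap: 0.0593
```

```bash
python3 -c "
from h import *
plan([.5459,.0346,.0577],-4.1)"
```

```text
TCP [0.5469 0.0344 0.0636] yaw -4.14 F [-1.   0.  -2.6] gap 0.0593
shift now-axes [-0.001  -0.0001  0.0059] turn deg [ 0.01 -0.21 -0.04] shift after turn [-0.001  -0.0001  0.0059]
```

Bottom at ≈60 mm, just at the jaw tops. Descend to contact.

Emit:
apply_moves --plan '[{"xyz": [-0.0005, 0, 0.003], "turn": [0, -0.2, 0]}, {"xyz": [0, 0, 0.002], "turn": [0, 0, 0]}]'

```text
time_s: 9.95
eef_pos: [0.5467, 0.0344, 0.0586]
orientation: [0.0, 0.999, -0.036, 0.0]
contact_force: [-0.9, -1.0, -2.7]
finger_gap: 0.0592
```

Emit:
apply_moves --plan '[{"xyz": [0, 0, 0.002], "turn": [0, 0, 0]}]'

```text
time_s: 10.07
eef_pos: [0.5469, 0.0338, 0.0567]
orientation: [0.001, 0.999, -0.036, 0.0]
contact_force: [-1.3, -4.6, 1.1]
finger_gap: 0.059
```

Emit:
apply_moves --plan '[{"xyz": [0, 0, 0.002], "turn": [0, 0, 0]}]'

```text
time_s: 10.2
eef_pos: [0.5473, 0.0335, 0.0553]
orientation: [0.001, 0.999, -0.036, 0.001]
contact_force: [-2.0, 0.3, 7.6]
finger_gap: 0.0594
```

Emit:
apply_moves --plan '[{"xyz": [0, 0, 0], "turn": [0, 0, 0]}, {"xyz": [0, 0, 0], "turn": [0, 0, 0]}, {"xyz": [0, 0, 0], "turn": [0, 0, 0]}, {"xyz": [0, 0, 0], "turn": [0, 0, 0]}]' --grip -1

```text
time_s: 10.7
eef_pos: [0.5486, 0.0343, 0.056]
orientation: [0.0, 0.999, -0.036, 0.002]
contact_force: [-0.0, -0.3, 0.7]
finger_gap: 0.0857
```

Emit:
apply_moves --plan '[{"xyz": [0, 0, -0.04], "turn": [0, 0, 0]}, {"xyz": [0, 0, -0.06], "turn": [0, 0, 0]}, {"xyz": [0, -0.015, -0.05], "turn": [0, 0, 0]}, {"xyz": [0, -0.015, -0.01], "turn": [0, 0, 0]}, {"xyz": [0, 0, 0], "turn": [0, 0, 0]}]'

```text
time_s: 11.32
eef_pos: [0.5493, 0.0653, 0.2191]
orientation: [-0.0, 0.999, -0.036, 0.001]
contact_force: [-0.4, 0.1, 0.2]
finger_gap: 0.0854
```

Run:
```python
from h import *
plan([.6013,.2635,.2],-4)
a=camera('wrist');save(a,'w7')
```

```text
TCP [0.5493 0.0653 0.2191] yaw -4.17 F [-0.4  0.1  0.2] gap 0.0854
shift now-axes [ 0.0374 -0.2014  0.0192] turn deg [-0.03 -0.07 -0.17] shift after turn [ 0.038  -0.2013  0.0191]
```

View pics/w7.png

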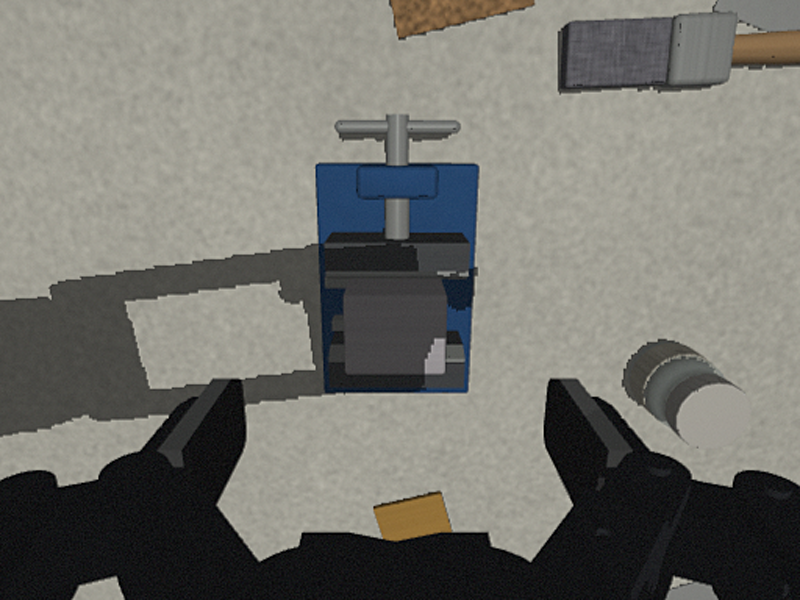

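Block sits proud and square in the mouth: top at (344–446, 292–375), jaws spanning (326–468), so it is centred along x to ~1 mm. Next the drift.

Emit:
apply_moves --plan '[{"xyz": [0.0094, -0.05, 0.002], "turn": [0, 0, 0]}, {"xyz": [0.0094, -0.05, 0.002], "turn": [0, 0, 0]}, {"xyz": [0.0094, -0.05, 0.002], "turn": [0, 0, 0]}, {"xyz": [0.0094, -0.048, 0.002], "turn": [0, 0, 0]}, {"xyz": [0, 0, 0], "turn": [0, 0, 0]}, {"xyz": [0, 0, 0], "turn": [0, 0, 0]}]'

```text
time_s: 12.12
eef_pos: [0.5965, 0.2585, 0.1944]
orientation: [0.006, 0.999, -0.038, -0.011]
contact_force: [0.1, 0.9, -0.1]
finger_gap: 0.0855
```

Run:
```python
from h import *
plan([.6013,.2635,.12],-4)
a=camera('wrist');P=camera_params('wrist');save(a,'w8',(100,40,420,280))
print('pred head top centre',(w2p((.6013,.2635,.035),P)-[100,40])*2.5,'stem top',(w2p((.6013,.2635,.085),P)-[100,40])*2.5)
```

```text
TCP [0.5965 0.2585 0.1944] yaw -4.4 F [ 0.1  0.9 -0.1] gap 0.0855
shift now-axes [ 0.006  -0.0062  0.0742] turn deg [ 0.71  1.24 -0.39] shift after turn [ 0.0045 -0.0053  0.0744]
pred head top centre [404.04269705 304.57643086] stem top [404.86388012 338.0282196 ]
```

View pics/w8.png

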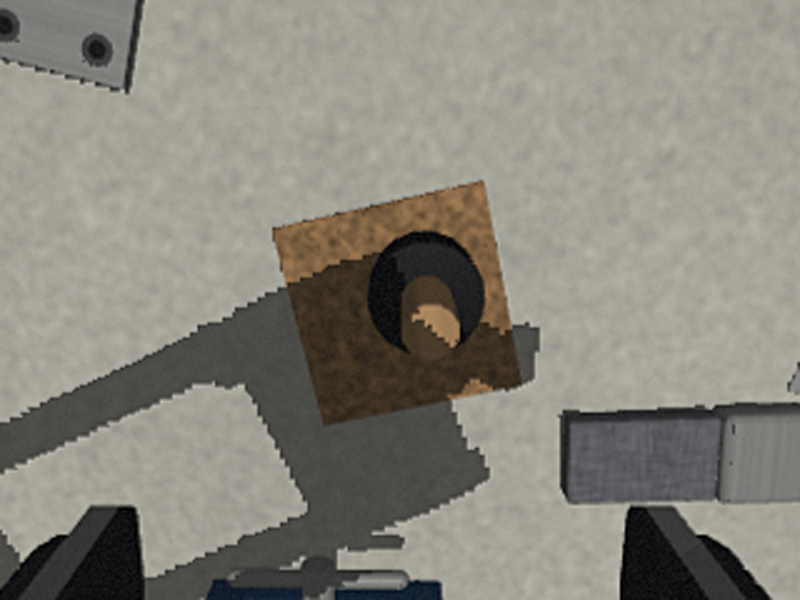

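Drift head disc at (368–485, 232–357), stem top at (431,332); pad corners (272,229),(485,181),(520,386),(324,425).

Run:
```python
from h import *
P=camera_params('wrist');f=lambda q,z:p2w(np.array(q)/2.5+[100,40],z,P).round(4)
print('stem top',f((431,332),.085),'head top',f((427,296),.035))
print('pad',np.mean([f(q,.003) for q in[(272,229),(485,181),(520,386),(324,425)]],0))
x=f((431,332),.085);plan([x[0],x[1],.12],-4)
```

```text
stem top [0.61   0.2649 0.085 ] head top [0.6104 0.2662 0.035 ]
pad [0.5991   0.254425 0.003   ]
TCP [0.5964 0.2585 0.1944] yaw -4.43 F [ 0.2 -0.5 -0.1] gap 0.0855
shift now-axes [ 0.0147 -0.0084  0.074 ] turn deg [ 0.68  1.25 -0.42] shift after turn [ 0.0131 -0.0074  0.0744]
```

Emit:
apply_moves --plan '[{"xyz": [0.012, -0.007, 0.02], "turn": [0.7, 1.2, -0.4]}, {"xyz": [0, 0, 0.03], "turn": [0, 0, 0]}, {"xyz": [0, 0, 0], "turn": [0, 0, 0]}]'

```text
time_s: 12.55
eef_pos: [0.6077, 0.2594, 0.1424]
orientation: [0.001, 0.999, -0.037, -0.001]
contact_force: [-0.1, 0.2, -0.4]
finger_gap: 0.0856
```

```bash
python3 -c "
from h import *
plan([.6102,.2655,.030],-4)"
```

```text
TCP [0.6077 0.2594 0.1424] yaw -4.27 F [-0.1  0.2 -0.4] gap 0.0856
shift now-axes [ 0.0023 -0.0064  0.1124] turn deg [ 0.08  0.12 -0.27] shift after turn [ 0.0021 -0.0063  0.1124]
```

Emit:
apply_moves --plan '[{"xyz": [0.002, -0.006, 0.01], "turn": [0, 0, 0]}, {"xyz": [0, 0, 0.04], "turn": [0, 0, 0]}, {"xyz": [0, 0, 0.035], "turn": [0, 0, 0]}, {"xyz": [0, 0, 0.016], "turn": [0, 0, 0]}, {"xyz": [0, 0, 0], "turn": [0, 0, 0]}]'

```text
time_s: 13.18
eef_pos: [0.6154, 0.2654, 0.0443]
orientation: [-0.001, 0.999, -0.039, 0.004]
contact_force: [0.4, 0.3, -0.1]
finger_gap: 0.0854
```

```bash
python3 -c "
from h import *
plan([.6102,.2655,.030],-4)"
```

```text
TCP [0.6154 0.2654 0.0443] yaw -4.45 F [ 0.4  0.3 -0.1] gap 0.0854
shift now-axes [-0.0053  0.0003  0.0143] turn deg [-0.17 -0.45 -0.45] shift after turn [-0.0052  0.0002  0.0143]
```

Emit:
apply_moves --plan '[{"xyz": [-0.005, 0, 0.012], "turn": [-0.2, -0.4, -0.4]}, {"xyz": [0, 0, 0.001], "turn": [0, 0, 0]}]'

```text
time_s: 13.42
eef_pos: [0.6119, 0.2665, 0.033]
orientation: [-0.0, 0.999, -0.035, 0.002]
contact_force: [-0.8, 0.0, 0.0]
finger_gap: 0.0855
```

Emit:
apply_moves --plan '[{"xyz": [0, 0, 0], "turn": [0, 0, 0]}, {"xyz": [0, 0, 0], "turn": [0, 0, 0]}, {"xyz": [0, 0, 0], "turn": [0, 0, 0]}, {"xyz": [0, 0, 0], "turn": [0, 0, 0]}, {"xyz": [0, 0, 0], "turn": [0, 0, 0]}, {"xyz": [0, 0, 0], "turn": [0, 0, 0]}]' --grip 1 --newtons 60

```text
time_s: 14.18
eef_pos: [0.613, 0.267, 0.0348]
orientation: [-0.001, 0.999, -0.035, 0.004]
contact_force: [0.1, -0.7, -0.1]
finger_gap: 0.0189
```

```bash
python3 -c "
from h import *
plan([.5473,.0311,.15],-4)"
```

```text
TCP [0.613  0.267  0.0348] yaw -4.01 F [ 0.1 -0.7 -0.1] gap 0.0189
shift now-axes [-0.0482  0.2397 -0.1161] turn deg [-0.14 -0.41 -0.01] shift after turn [-0.0491  0.2399 -0.1152]
```

Emit:
apply_moves --plan '[{"xyz": [0, 0, 0], "turn": [-0.1, -0.4, 0]}, {"xyz": [0, 0, 0.003], "turn": [0, 0, 0]}, {"xyz": [0, 0, 0.003], "turn": [0, 0, 0]}]' --grip 0.5

```text
time_s: 14.55
eef_pos: [0.6134, 0.2672, 0.029]
orientation: [-0.0, 0.999, -0.035, 0.0]
contact_force: [0.5, -0.6, -0.6]
finger_gap: 0.0214
```

Emit:
apply_moves --plan '[{"xyz": [0, 0, 0.002], "turn": [0, 0, 0]}, {"xyz": [0, 0, 0.001], "turn": [0, 0, 0]}]'

```text
time_s: 14.8
eef_pos: [0.6134, 0.2671, 0.0275]
orientation: [-0.0, 0.999, -0.035, 0.0]
contact_force: [-3.1, -0.1, 9.2]
finger_gap: 0.0213
```

Emit:
apply_moves --plan '[{"xyz": [0, 0, 0], "turn": [0, 0, 0]}, {"xyz": [0, 0, 0], "turn": [0, 0, 0]}, {"xyz": [0, 0, 0], "turn": [0, 0, 0]}, {"xyz": [0, 0, 0], "turn": [0, 0, 0]}]' --grip 1

```text
time_s: 15.3
eef_pos: [0.6134, 0.2672, 0.0278]
orientation: [-0.001, 0.999, -0.035, 0.0]
contact_force: [-0.5, -0.3, 2.2]
finger_gap: 0.0184
```

```bash
python3 -c "
from h import *
plan([.5473,.0311,.15],-4)"
```

```text
TCP [0.6134 0.2672 0.0278] yaw -4.01 F [-0.5 -0.3  2.2] gap 0.0184
shift now-axes [-0.0493  0.24   -0.1225] turn deg [-0.06 -0.05 -0.01] shift after turn [-0.0494  0.2402 -0.1222]
```

Emit:
apply_moves --plan '[{"xyz": [0, 0, -0.04], "turn": [0, 0, 0]}, {"xyz": [0, 0, -0.055], "turn": [0, 0, 0]}, {"xyz": [-0.009, 0.045, -0.03], "turn": [0, 0, 0]}, {"xyz": [-0.01, 0.049, 0], "turn": [0, 0, 0]}, {"xyz": [-0.01, 0.049, 0], "turn": [0, 0, 0]}, {"xyz": [-0.01, 0.049, 0], "turn": [0, 0, 0]}, {"xyz": [-0.009, 0.044, 0], "turn": [0, 0, 0]}, {"xyz": [0, 0, 0], "turn": [0, 0, 0]}]'

```text
time_s: 16.3
eef_pos: [0.5457, 0.0284, 0.1508]
orientation: [0.001, 0.999, -0.034, -0.003]
contact_force: [0.3, 0.1, -1.6]
finger_gap: 0.0185
```

```bash
python3 -c "
from h import *
plan([.5473,.0311,.122],-4)"
```

```text
TCP [0.5457 0.0284 0.1508] yaw -3.85 F [ 0.3  0.1 -1.6] gap 0.0185
shift now-axes [ 0.0016 -0.0028  0.0288] turn deg [0.18 0.31 0.15] shift after turn [ 0.0014 -0.0028  0.0288]
```

Emit:
apply_moves --plan '[{"xyz": [0.001, -0.002, 0.015], "turn": [0.2, 0.3, 0.1]}, {"xyz": [0, 0, 0.008], "turn": [0, 0, 0]}, {"xyz": [0, 0, 0], "turn": [0, 0, 0]}]'

```text
time_s: 16.68
eef_pos: [0.5468, 0.0311, 0.1264]
orientation: [-0.001, 0.999, -0.035, -0.0]
contact_force: [-0.4, 0.1, -2.3]
finger_gap: 0.0189
```

```bash
python3 -c "
from h import *
plan([.5473,.0311,.1175],-4)"
```

```text
TCP [0.5468 0.0311 0.1264] yaw -4.01 F [-0.4  0.1 -2.3] gap 0.0189
shift now-axes [ 0.0005 -0.      0.0089] turn deg [-0.08  0.05 -0.01] shift after turn [ 0.0005 -0.      0.0089]
```

Emit:
apply_moves --plan '[{"xyz": [0, 0, 0.006], "turn": [0, 0, 0]}, {"xyz": [0, 0, 0.004], "turn": [0, 0, 0]}, {"xyz": [0, 0, 0.004], "turn": [0, 0, 0]}]'

```text
time_s: 17.05
eef_pos: [0.5483, 0.0328, 0.1137]
orientation: [-0.001, 0.999, -0.034, 0.001]
contact_force: [-3.2, 1.3, 13.4]
finger_gap: 0.0187
```

Emit:
apply_moves --plan '[{"xyz": [0, 0, 0.004], "turn": [0, 0, 0]}, {"xyz": [0, 0, 0.004], "turn": [0, 0, 0]}, {"xyz": [0, 0, 0.004], "turn": [0, 0, 0]}]'

```text
time_s: 17.42
eef_pos: [0.5498, 0.0336, 0.1041]
orientation: [-0.002, 0.999, -0.034, 0.003]
contact_force: [-1.0, -0.4, 1.8]
finger_gap: 0.0184
```

Emit:
apply_moves --plan '[{"xyz": [0, 0, 0.004], "turn": [0, 0, 0]}, {"xyz": [0, 0, 0.004], "turn": [0, 0, 0]}]'

```text
time_s: 17.68
eef_pos: [0.5506, 0.0336, 0.0986]
orientation: [-0.002, 0.999, -0.034, 0.004]
contact_force: [-10.7, 1.2, 47.2]
finger_gap: 0.0186
```

Bottomed at 98.6 mm (98.5 expected). Straighten the tool and tap again, left and right of the middle, to prove it level.

Emit:
apply_moves --plan '[{"xyz": [0, 0, -0.004], "turn": [0, 0, 0]}, {"xyz": [-0.012, 0.002, -0.002], "turn": [-0.2, -0.5, 0]}, {"xyz": [0, 0, 0], "turn": [0, 0, 0]}]'

```text
time_s: 18.05
eef_pos: [0.537, 0.0322, 0.1036]
orientation: [0.0, 0.999, -0.034, -0.001]
contact_force: [0.1, -1.2, -2.2]
finger_gap: 0.0183
```

Emit:
apply_moves --plan '[{"xyz": [0, 0, 0.005], "turn": [0, 0, 0]}, {"xyz": [0, 0, 0.004], "turn": [0, 0, 0]}, {"xyz": [0, 0, 0.004], "turn": [0, 0, 0]}]'

```text
time_s: 18.42
eef_pos: [0.5375, 0.0322, 0.0986]
orientation: [0.0, 0.999, -0.034, 0.0]
contact_force: [-10.2, 0.1, 35.0]
finger_gap: 0.0187
```

Emit:
apply_moves --plan '[{"xyz": [0, 0, -0.005], "turn": [0, 0, 0]}, {"xyz": [0.022, 0, -0.001], "turn": [0, 0, 0]}, {"xyz": [0, 0, 0], "turn": [0, 0, 0]}]'

```text
time_s: 18.8
eef_pos: [0.5596, 0.0307, 0.1049]
orientation: [0.0, 0.999, -0.034, 0.001]
contact_force: [-0.2, 0.4, -1.9]
finger_gap: 0.0188
```

Emit:
apply_moves --plan '[{"xyz": [0, 0, 0.005], "turn": [0, 0, 0]}, {"xyz": [0, 0, 0.004], "turn": [0, 0, 0]}, {"xyz": [0, 0, 0.004], "turn": [0, 0, 0]}]'

```text
time_s: 19.18
eef_pos: [0.5588, 0.0307, 0.0986]
orientation: [0.0, 0.999, -0.034, 0.002]
contact_force: [-7.2, 0.2, 35.1]
finger_gap: 0.0187
```

```bash
python3 -c "
from h import *
plan([.5473,.0311,.1035],-4)"
```

```text
TCP [0.5588 0.0307 0.0986] yaw -3.88 F [-7.2  0.2 35.1] gap 0.0187
shift now-axes [-0.0115  0.0004 -0.005 ] turn deg [ 0.03 -0.19  0.12] shift after turn [-0.0115  0.0004 -0.0049]
```

Emit:
apply_moves --plan '[{"xyz": [0, 0, -0.005], "turn": [0, 0, 0]}, {"xyz": [-0.011, 0.009, -0.001], "turn": [0, -0.2, 0]}, {"xyz": [0, 0, 0.005], "turn": [0, 0, 0]}, {"xyz": [0, 0, 0.004], "turn": [0, 0, 0]}, {"xyz": [0, 0, 0.004], "turn": [0, 0, 0]}]'

```text
time_s: 19.8
eef_pos: [0.544, 0.022, 0.0986]
orientation: [0.0, 0.999, -0.034, 0.0]
contact_force: [-10.9, 0.6, 39.1]
finger_gap: 0.0186
```

Emit:
apply_moves --plan '[{"xyz": [0, 0, -0.005], "turn": [0, 0, 0]}, {"xyz": [0, -0.018, -0.001], "turn": [0, 0, 0]}, {"xyz": [0, 0, 0.005], "turn": [0, 0, 0]}, {"xyz": [0, 0, 0.004], "turn": [0, 0, 0]}, {"xyz": [0, 0, 0.004], "turn": [0, 0, 0]}]'

```text
time_s: 20.42
eef_pos: [0.5449, 0.0412, 0.0985]
orientation: [0.001, 0.999, -0.034, 0.001]
contact_force: [-10.5, -2.0, 39.5]
finger_gap: 0.0186
```

Emit:
apply_moves --plan '[{"xyz": [0, 0, -0.02], "turn": [0, 0, 0]}, {"xyz": [0, 0, -0.04], "turn": [0, 0, 0]}, {"xyz": [0, 0, 0], "turn": [0, 0, 0]}]'

```text
time_s: 20.8
eef_pos: [0.5435, 0.0419, 0.1575]
orientation: [0.001, 0.999, -0.033, -0.001]
contact_force: [0.6, -0.2, -1.9]
finger_gap: 0.0189
```

Run:
```python
from h import *
plan([.612,.266,.15],-4)
a=camera('top');cv2.imwrite('pics/t1.png',a[:,:,::-1])
```

```text
TCP [0.5435 0.0419 0.1575] yaw -3.76 F [ 0.6 -0.2 -1.9] gap 0.0189
shift now-axes [ 0.0537 -0.2281  0.0069] turn deg [0.12 0.12 0.24] shift after turn [ 0.0527 -0.2283  0.0075]
```

Emit:
apply_moves --plan '[{"xyz": [0.01, -0.045, 0], "turn": [0, 0, 0]}, {"xyz": [0.01, -0.045, 0], "turn": [0, 0, 0]}, {"xyz": [0.01, -0.045, 0], "turn": [0, 0, 0]}, {"xyz": [0.01, -0.045, 0], "turn": [0, 0, 0]}, {"xyz": [0.008, -0.038, 0.03], "turn": [0, 0, 0]}, {"xyz": [0, 0, 0.03], "turn": [0, 0, 0]}, {"xyz": [0, 0, 0], "turn": [0, 0, 0]}]'

```text
time_s: 21.72
eef_pos: [0.5939, 0.26, 0.0713]
orientation: [0.006, 0.999, -0.033, -0.018]
contact_force: [-0.2, -0.2, -1.8]
finger_gap: 0.0187
```

```bash
python3 -c "
from h import *
plan([.606,.260,.0285],-4)"
```

```text
TCP [0.5939 0.26   0.0713] yaw -3.81 F [-0.2 -0.2 -1.8] gap 0.0187
shift now-axes [ 0.0136 -0.0014  0.0424] turn deg [0.77 2.03 0.2 ] shift after turn [ 0.0121 -0.0009  0.0428]
```

Emit:
apply_moves --plan '[{"xyz": [0.011, 0, 0.01], "turn": [0.8, 2.0, 0.2]}, {"xyz": [0, 0, 0.01], "turn": [0, 0, 0]}, {"xyz": [0, 0, 0], "turn": [0, 0, 0]}]'

```text
time_s: 22.1
eef_pos: [0.603, 0.2579, 0.0482]
orientation: [0.001, 0.999, -0.035, -0.003]
contact_force: [-0.3, -0.8, -1.9]
finger_gap: 0.0188
```

```bash
python3 -c "
from h import *
plan([.606,.260,.0285],-4)"
```

```text
TCP [0.603  0.2579 0.0482] yaw -4.05 F [-0.3 -0.8 -1.9] gap 0.0188
shift now-axes [ 0.003  -0.0023  0.0197] turn deg [ 0.08  0.29 -0.05] shift after turn [ 0.0029 -0.0023  0.0197]
```

Emit:
apply_moves --plan '[{"xyz": [0.002, -0.001, 0.01], "turn": [0.1, 0.3, 0]}, {"xyz": [0, 0, 0.006], "turn": [0, 0, 0]}, {"xyz": [0, 0, 0.002], "turn": [0, 0, 0]}, {"xyz": [0, 0, 0.001], "turn": [0, 0, 0]}]'

```text
time_s: 22.6
eef_pos: [0.6062, 0.2588, 0.0296]
orientation: [-0.001, 0.999, -0.036, 0.001]
contact_force: [0.3, 0.9, -2.9]
finger_gap: 0.0186
```

Emit:
apply_moves --plan '[{"xyz": [0, 0, 0.0015], "turn": [0, 0, 0]}]'

```text
time_s: 22.72
eef_pos: [0.6063, 0.2589, 0.0283]
orientation: [-0.001, 0.999, -0.036, 0.001]
contact_force: [-0.5, 0.6, -2.5]
finger_gap: 0.0187
```

```bash
python3 -c "
from h import *
plan([.606,.260,.0275],-4)"
```

```text
TCP [0.6063 0.2589 0.0283] yaw -4.09 F [-0.5  0.6 -2.5] gap 0.0187
shift now-axes [-0.0004 -0.0011  0.0008] turn deg [-0.09 -0.16 -0.09] shift after turn [-0.0004 -0.0011  0.0008]
```

Emit:
apply_moves --plan '[{"xyz": [0, 0, 0.0015], "turn": [0, 0, 0]}, {"xyz": [0, 0, 0], "turn": [0, 0, 0]}]'

```text
time_s: 22.98
eef_pos: [0.6066, 0.2591, 0.0281]
orientation: [-0.001, 0.999, -0.036, 0.002]
contact_force: [1.0, 0.4, -2.2]
finger_gap: 0.0188
```

Emit:
apply_moves --plan '[{"xyz": [0, 0, 0], "turn": [0, 0, 0]}, {"xyz": [0, 0, 0], "turn": [0, 0, 0]}, {"xyz": [0, 0, 0], "turn": [0, 0, 0]}, {"xyz": [0, 0, -0.02], "turn": [0, 0, 0]}, {"xyz": [0, 0, -0.05], "turn": [0, 0, 0]}, {"xyz": [0, 0, -0.06], "turn": [0, 0, 0]}, {"xyz": [0, 0, -0.03], "turn": [0, 0, 0]}, {"xyz": [0, 0, 0], "turn": [0, 0, 0]}]' --grip -1

```text
time_s: 23.98
eef_pos: [0.6066, 0.259, 0.1923]
orientation: [-0.001, 0.999, -0.036, 0.002]
contact_force: [-0.3, 0.3, -0.5]
finger_gap: 0.0852
```

Run:
```python
from h import *
plan([.5488,-.1799,.18],10.8)
a=camera('wrist');P=camera_params('wrist');save(a,'w9')
print(w2p((.606,.259,.035),P)*1.5625)
```

```text
TCP [0.6066 0.259  0.1923] yaw -4.08 F [-0.3  0.3 -0.5] gap 0.0852
shift now-axes [-0.0265  0.442   0.0113] turn deg [ -0.09  -0.26 -14.88] shift after turn [-0.1391  0.4203  0.0123]
[395.84990515 265.39176093]
```

View pics/w9.png

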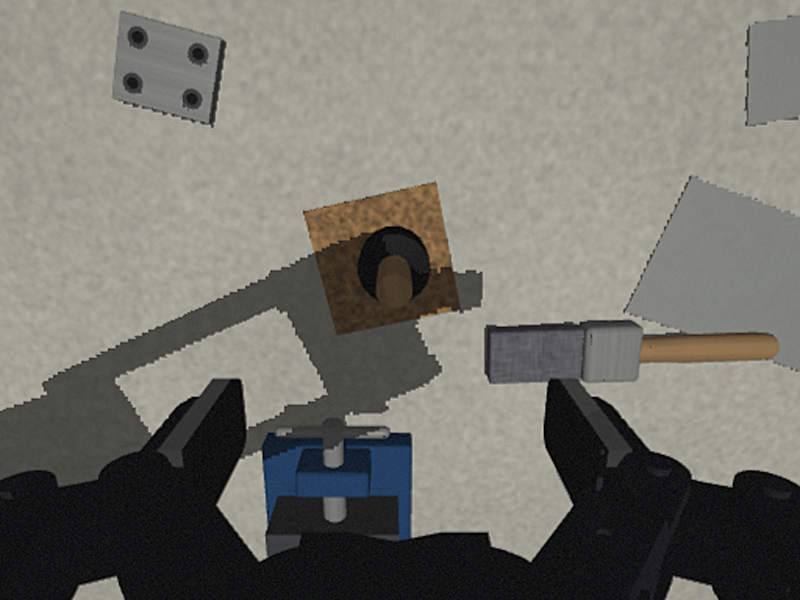

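Drift stands upright on the pad at (393,265); the template is at (169,68), not knocked. Now the first plate.

Emit:
apply_moves --plan '[{"xyz": [-0.003, 0.055, 0], "turn": [0, 0, 0]}, {"xyz": [-0.003, 0.055, 0], "turn": [0, 0, 0]}, {"xyz": [-0.003, 0.055, 0], "turn": [0, 0, 0]}, {"xyz": [-0.003, 0.055, 0], "turn": [0, 0, 0]}, {"xyz": [-0.003, 0.055, 0], "turn": [0, 0, 0]}, {"xyz": [-0.003, 0.055, 0], "turn": [0, 0, 0]}, {"xyz": [-0.003, 0.055, 0], "turn": [0, 0, 0]}, {"xyz": [-0.003, 0.055, 0], "turn": [0, 0, 0]}]'

```text
time_s: 25.02
eef_pos: [0.5413, -0.1858, 0.1725]
orientation: [-0.002, 0.999, -0.031, -0.012]
contact_force: [-0.6, -0.1, -0.2]
finger_gap: 0.0855
```

Emit:
apply_moves --plan '[{"xyz": [0, 0, 0.01], "turn": [0, 0, -7.5]}, {"xyz": [0, 0, 0], "turn": [0, 0, -7.4]}, {"xyz": [0, 0, 0], "turn": [0, 0, 0]}]'

```text
time_s: 25.4
eef_pos: [0.5361, -0.1901, 0.1553]
orientation: [-0.006, 0.995, 0.098, -0.017]
contact_force: [-0.2, 0.5, 0.3]
finger_gap: 0.0855
```

```bash
cat >> h.py <<'E'
def findplate(near,z=.005,lo=(8,120,25),hi=(28,255,255)):
    a=camera('wrist');P=camera_params('wrist');a=cv2.resize(a,None,fx=4,fy=4,interpolation=cv2.INTER_CUBIC)
    P=dict(P);K=np.array(P['K'],float);K[:2]*=4;K[:2,2]+=1.5;P['K']=K
    m=cv2.inRange(cv2.cvtColor(a,cv2.COLOR_RGB2HSV),lo,hi);best=None
    for c in cv2.findContours(m,cv2.RETR_EXTERNAL,cv2.CHAIN_APPROX_NONE)[0]:
        if cv2.contourArea(c)<4000:continue
        q=rect(c,z,P);print('plate',*q)
        if best is None or np.linalg.norm(q[0]-near)<np.linalg.norm(best[0]-near):best=q
    return best
E
python3 - <<'E'
from h import *
b=findplate(np.array([548.8,-179.9]));plan([b[0][0]/1e3,b[0][1]/1e3,-.008],b[3])
E
```

```text
plate [ 575.5 -299.4] 59.6 50.8 3.3
plate [ 743.9 -178.8] 75.9 67.7 -67.0
plate [ 546.7 -177.5] 59.3 49.7 10.8
TCP [ 0.5358 -0.1898  0.1551] yaw 11.2 F [-0.4  0.3  0.2] gap 0.0856
shift now-axes [ 0.0185 -0.0075  0.1627] turn deg [-0.86  1.92  0.39] shift after turn [ 0.013  -0.01    0.1631]
```

Emit:
apply_moves --plan '[{"xyz": [0.012, -0.009, 0.02], "turn": [-0.9, 1.9, 0.3]}, {"xyz": [0, 0, 0.045], "turn": [0, 0, 0]}, {"xyz": [0, 0, 0.045], "turn": [0, 0, 0]}, {"xyz": [0, 0, 0.02], "turn": [0, 0, 0]}, {"xyz": [0, 0, 0], "turn": [0, 0, 0]}]'

```text
time_s: 26.08
eef_pos: [0.5452, -0.1756, 0.0195]
orientation: [-0.0, 0.996, 0.091, -0.0]
contact_force: [0.1, -0.4, 1.0]
finger_gap: 0.0853
```

```bash
python3 -c "
from h import *
plan([.5467,-.1775,-.011],10.8)"
```

```text
TCP [ 0.5452 -0.1756  0.0195] yaw 10.39 F [ 0.1 -0.4  1. ] gap 0.0853
shift now-axes [0.0012 0.0022 0.0305] turn deg [-0.01  0.04 -0.41] shift after turn [0.0011 0.0022 0.0305]
```

Emit:
apply_moves --plan '[{"xyz": [0.001, 0.002, 0.015], "turn": [0, 0, -0.4]}, {"xyz": [0, 0, 0.013], "turn": [0, 0, 0]}, {"xyz": [0, 0, 0.002], "turn": [0, 0, 0]}]'

```text
time_s: 26.45
eef_pos: [0.5482, -0.1776, -0.0107]
orientation: [0.001, 0.996, 0.094, 0.001]
contact_force: [0.2, -0.1, -0.1]
finger_gap: 0.0853
```

Emit:
apply_moves --plan '[{"xyz": [0, 0, 0.0005], "turn": [0, 0, 0]}, {"xyz": [0, 0, 0.0005], "turn": [0, 0, 0]}, {"xyz": [0, 0, 0.0005], "turn": [0, 0, 0]}, {"xyz": [0, 0, 0], "turn": [0, 0, 0]}, {"xyz": [0, 0, 0], "turn": [0, 0, 0]}]' --grip 1 --newtons 40

```text
time_s: 27.08
eef_pos: [0.5489, -0.1781, -0.0103]
orientation: [0.001, 0.996, 0.094, 0.002]
contact_force: [0.2, 0.4, -0.5]
finger_gap: 0.0578
```

```bash
python3 -c "
from h import *
plan([.5467,-.1775,.15],10.8)"
```

```text
TCP [ 0.5489 -0.1781 -0.0103] yaw 10.74 F [ 0.2  0.4 -0.5] gap 0.0578
shift now-axes [-0.0014 -0.0005 -0.1603] turn deg [ 0.17 -0.24 -0.06] shift after turn [-0.0021 -0.001  -0.1603]
```

Emit:
apply_moves --plan '[{"xyz": [0, 0, -0.03], "turn": [0, 0, 0]}, {"xyz": [0, 0, -0.05], "turn": [0, 0, 7.4]}, {"xyz": [0, 0, -0.05], "turn": [0, 0, 7.4]}, {"xyz": [-0.004, -0.05, 0], "turn": [0, 0, 0]}, {"xyz": [-0.004, -0.05, 0], "turn": [0, 0, 0]}, {"xyz": [-0.004, -0.05, 0], "turn": [0, 0, 0]}, {"xyz": [-0.004, -0.05, 0], "turn": [0, 0, 0]}, {"xyz": [0, 0, 0], "turn": [0, 0, 0]}]'

```text
time_s: 28.08
eef_pos: [0.5507, 0.0269, 0.1235]
orientation: [0.001, 0.999, -0.042, 0.004]
contact_force: [0.3, -1.0, -1.0]
finger_gap: 0.0581
```

Run:
```python
from h import *
plan([.5475,.030,.0667],-4)
a=camera('wrist');P=camera_params('wrist');save(a,'w10')
for x,y in((-30,-25),(30,-25),(30,25),(-30,25)):
    v=R.from_euler('z',-4,degrees=True).apply([x/1e3,y/1e3,0])+[.5473,.0311,.074];print(w2p(v,P)*1.5625)
```

```text
TCP [0.5507 0.0269 0.1235] yaw -4.79 F [ 0.3 -1.  -1. ] gap 0.0581
shift now-axes [-0.0039 -0.0028  0.0568] turn deg [ 0.05 -0.52 -0.79] shift after turn [-0.0034 -0.0028  0.0568]
[317.00164388 368.69260801]
[457.10055606 366.27381629]
[459.67246915 251.77778578]
[309.76530031 254.21200208]
```

View pics/w10.png

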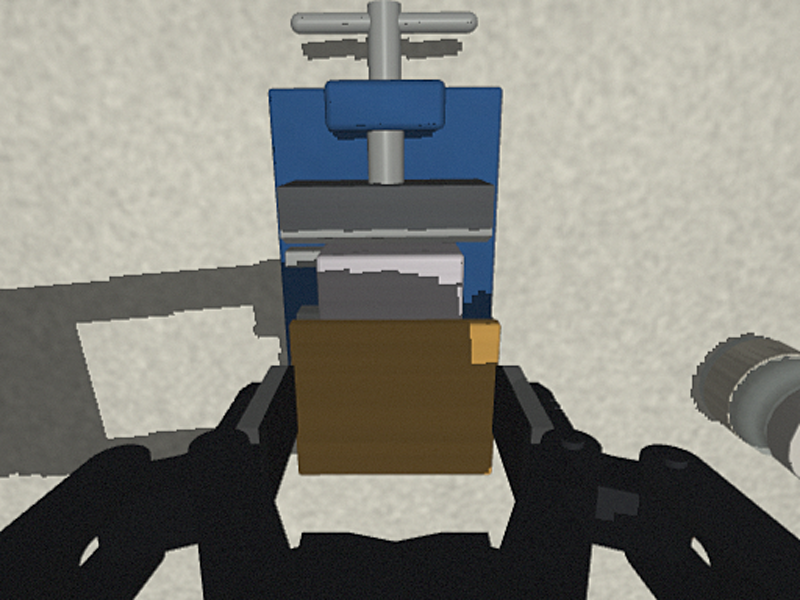

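Plate 1 held level, corners (290,321),(499,321),(492,474),(299,474); block's far top edge from (317,254) to (463,252) – about 2 mm right of prediction.

Run:
```python
from h import *
P=camera_params('wrist');s=.64;_,e,r=pose()
f=lambda q,z:p2w(np.array(q)*s,z,P)[:2]
zt=.005+e[2]+.0103
Q=np.array([f(q,zt) for q in[(290,321),(499,321),(492,474),(299,474)]]);print('plate',Q.mean(0),'off',r.inv().apply(np.r_[Q.mean(0)-e[:2],0]),[np.linalg.norm(Q[i]-Q[i-1]).round(4) for i in range(4)])
A,B=f((317,254),.074),f((463,252.5),.074);d=(B-A)/np.linalg.norm(B-A);print('block',np.linalg.norm(B-A),np.degrees(np.arctan2(d[1],d[0])),(A+B)/2-.025*np.array([-d[1],d[0]]))
A,B=f((280,184),.06),f((492,184),.06);d=(B-A)/np.linalg.norm(B-A);print('jaw',np.linalg.norm(B-A),np.degrees(np.arctan2(d[1],d[0])),(A+B)/2-.053*np.array([-d[1],d[0]]))
```

```text
plate [0.5499332  0.02510964] off [-8.81488619e-04  2.65371748e-04 -7.60411144e-06] [np.float64(0.0501), np.float64(0.0588), np.float64(0.0504), np.float64(0.0597)]
block 0.05844813507261697 -4.348624340608735 [0.54925114 0.03082441]
jaw 0.08734796286726304 -4.877951572674485 [0.54732939 0.02907211]
```

Emit:
apply_moves --plan '[{"xyz": [-0.001, -0.003, 0.02], "turn": [0, -0.5, -0.4]}, {"xyz": [0, 0, 0.025], "turn": [0, 0, 0]}, {"xyz": [0, 0, 0], "turn": [0, 0, 0]}]'

```text
time_s: 28.5
eef_pos: [0.5498, 0.0255, 0.0751]
orientation: [0.001, 0.999, -0.04, -0.001]
contact_force: [-1.0, 0.1, -0.5]
finger_gap: 0.058
```

```bash
python3 -c "
from h import *
plan([.5495,.0308,.0637],-4.3)"
```

```text
TCP [0.5498 0.0255 0.0751] yaw -4.57 F [-1.   0.1 -0.5] gap 0.058
shift now-axes [-0.0007 -0.0053  0.0114] turn deg [ 0.17  0.08 -0.27] shift after turn [-0.0007 -0.0052  0.0114]
```

Emit:
apply_moves --plan '[{"xyz": [-0.0005, -0.005, 0.005], "turn": [0.2, 0, -0.3]}, {"xyz": [0, 0, 0.001], "turn": [0, 0, 0]}, {"xyz": [0, 0, 0], "turn": [0, 0, 0]}]'

```text
time_s: 28.88
eef_pos: [0.5505, 0.0292, 0.0689]
orientation: [-0.0, 0.999, -0.038, -0.001]
contact_force: [0.7, 0.3, -0.5]
finger_gap: 0.058
```

```bash
python3 -c "
from h import *
plan([.5495,.0308,.0637],-4.3)"
```

```text
TCP [0.5505 0.0292 0.0689] yaw -4.4 F [ 0.7  0.3 -0.5] gap 0.058
shift now-axes [-0.0011 -0.0016  0.0052] turn deg [-0.04  0.06 -0.1 ] shift after turn [-0.0011 -0.0016  0.0052]
```

Emit:
apply_moves --plan '[{"xyz": [-0.001, -0.0015, 0.003], "turn": [0, 0, 0]}, {"xyz": [0, 0, 0.0015], "turn": [0, 0, 0]}]'

```text
time_s: 29.12
eef_pos: [0.5503, 0.0308, 0.0651]
orientation: [-0.0, 0.999, -0.038, 0.001]
contact_force: [0.1, 0.2, -0.2]
finger_gap: 0.0579
```

Emit:
apply_moves --plan '[{"xyz": [0, 0, 0.0015], "turn": [0, 0, 0]}]'

```text
time_s: 29.25
eef_pos: [0.5504, 0.0309, 0.0637]
orientation: [-0.0, 0.999, -0.038, 0.001]
contact_force: [-0.1, -0.7, -1.1]
finger_gap: 0.0579
```

Emit:
apply_moves --plan '[{"xyz": [0, 0, 0], "turn": [0, 0, 0]}, {"xyz": [0, 0, 0], "turn": [0, 0, 0]}, {"xyz": [0, 0, 0], "turn": [0, 0, 0]}, {"xyz": [0, 0, -0.04], "turn": [0, 0, 0]}, {"xyz": [0, 0, -0.05], "turn": [0, 0, 0]}, {"xyz": [0, 0, -0.03], "turn": [0, 0, 0]}, {"xyz": [0, 0, 0], "turn": [0, 0, 0]}]' --grip -1

```text
time_s: 30.12
eef_pos: [0.5504, 0.0308, 0.187]
orientation: [-0.0, 0.999, -0.038, 0.001]
contact_force: [-0.4, 0.2, -1.5]
finger_gap: 0.0855
```

Run:
```python
from h import *
b=findplate(np.array([549,31]),z=.079)
plan([.5775,-.301,.15],3.5)
```

```text
plate [547.8  31.2] 59.5 49.6 -4.3
TCP [0.5494 0.0308 0.1856] yaw -4.39 F [-0.6  0.6 -0.7] gap 0.0856
shift now-axes [0.0535 0.3287 0.0353] turn deg [-0.04  0.09 -7.89] shift after turn [0.0078 0.3329 0.0356]
```

Emit:
apply_moves --plan '[{"xyz": [0.009, 0.055, 0], "turn": [0, 0, 0]}, {"xyz": [0.009, 0.055, 0], "turn": [0, 0, 0]}, {"xyz": [0.009, 0.055, 0], "turn": [0, 0, 0]}, {"xyz": [0.009, 0.055, 0], "turn": [0, 0, 0]}, {"xyz": [0.009, 0.055, 0], "turn": [0, 0, 0]}, {"xyz": [0.009, 0.052, 0], "turn": [0, 0, 0]}, {"xyz": [0, 0, 0], "turn": [0, 0, -7.9]}, {"xyz": [0, 0, 0], "turn": [0, 0, 0]}]'

```text
time_s: 31.18
eef_pos: [0.572, -0.3057, 0.1665]
orientation: [-0.006, 0.999, 0.033, -0.012]
contact_force: [0.2, -0.1, 0.3]
finger_gap: 0.0854
```

Run:
```python
from h import *
b=findplate(np.array([577,-301]));plan([b[0][0]/1e3,b[0][1]/1e3,-.011],b[3])
```

```text
plate [ 518.4 -420.4] 59.3 51.0 -13.3
plate [ 576.2 -300.8] 59.6 49.9 3.3
plate [ 748.1 -178.6] 73.8 73.4 -74.3
TCP [ 0.572  -0.3057  0.1665] yaw 3.78 F [ 0.1  0.6 -0.1] gap 0.0853
shift now-axes [ 0.0086 -0.0023  0.1774] turn deg [-0.74  1.33  0.47] shift after turn [ 0.0044 -0.0047  0.1775]
```

Emit:
apply_moves --plan '[{"xyz": [0.004, -0.004, 0.02], "turn": [-0.7, 1.3, 0.5]}, {"xyz": [0, 0, 0.045], "turn": [0, 0, 0]}, {"xyz": [0, 0, 0.045], "turn": [0, 0, 0]}, {"xyz": [0, 0, 0.03], "turn": [0, 0, 0]}, {"xyz": [0, 0, 0], "turn": [0, 0, 0]}]'

```text
time_s: 31.85
eef_pos: [0.5747, -0.2957, 0.021]
orientation: [-0.001, 1.0, 0.025, -0.001]
contact_force: [0.2, -0.2, 0.4]
finger_gap: 0.0854
```

```bash
python3 -c "
from h import *
plan([.5762,-.3008,-.011],3.3)"
```

```text
TCP [ 0.5747 -0.2957  0.021 ] yaw 2.91 F [ 0.2 -0.2  0.4] gap 0.0854
shift now-axes [0.0013 0.0053 0.032 ] turn deg [-0.12  0.11 -0.39] shift after turn [0.0012 0.0052 0.032 ]
```

Emit:
apply_moves --plan '[{"xyz": [0.0005, 0.005, 0.015], "turn": [-0.1, 0.1, -0.4]}, {"xyz": [0, 0, 0.014], "turn": [0, 0, 0]}, {"xyz": [0, 0, 0.002], "turn": [0, 0, 0]}]'

```text
time_s: 32.22
eef_pos: [0.5776, -0.3012, -0.009]
orientation: [0.001, 1.0, 0.029, 0.002]
contact_force: [-0.3, -0.0, -0.1]
finger_gap: 0.0855
```

```bash
python3 -c "
from h import *
plan([.5762,-.3008,-.011],3.3)"
```

```text
TCP [ 0.5776 -0.3012 -0.009 ] yaw 3.32 F [-0.3 -0.  -0.1] gap 0.0855
shift now-axes [-0.0014 -0.0004  0.002 ] turn deg [ 0.14 -0.22  0.02] shift after turn [-0.0013 -0.0004  0.002 ]
```

Emit:
apply_moves --plan '[{"xyz": [-0.001, 0, 0.002], "turn": [0, 0, 0]}, {"xyz": [0, 0, 0.0005], "turn": [0, 0, 0]}, {"xyz": [0, 0, 0.0005], "turn": [0, 0, 0]}, {"xyz": [0, 0, 0], "turn": [0, 0, 0]}, {"xyz": [0, 0, 0], "turn": [0, 0, 0]}]' --grip 1

```text
time_s: 32.85
eef_pos: [0.5773, -0.3019, -0.0101]
orientation: [0.002, 1.0, 0.029, 0.003]
contact_force: [0.4, 0.3, -0.6]
finger_gap: 0.0579
```

Emit:
apply_moves --plan '[{"xyz": [0, 0, -0.03], "turn": [0, 0, 0]}, {"xyz": [0, 0, -0.055], "turn": [0, 0, 3.8]}, {"xyz": [0, 0, -0.055], "turn": [0, 0, 3.8]}, {"xyz": [-0.008, -0.055, 0], "turn": [0, 0, 0]}, {"xyz": [-0.008, -0.055, 0], "turn": [0, 0, 0]}, {"xyz": [-0.008, -0.055, 0], "turn": [0, 0, 0]}, {"xyz": [-0.008, -0.055, 0], "turn": [0, 0, 0]}, {"xyz": [-0.008, -0.055, 0], "turn": [0, 0, 0]}]'

```text
time_s: 33.85
eef_pos: [0.5616, -0.0223, 0.1329]
orientation: [0.002, 0.999, -0.044, 0.006]
contact_force: [0.6, -0.0, -0.8]
finger_gap: 0.058
```

Emit:
apply_moves --plan '[{"xyz": [-0.006, -0.05, 0], "turn": [0, 0, 0]}, {"xyz": [0, 0, 0], "turn": [0, 0, 0]}, {"xyz": [0, 0, 0], "turn": [0, 0, 0]}]'

```text
time_s: 34.22
eef_pos: [0.5589, 0.0335, 0.1326]
orientation: [0.002, 0.999, -0.041, 0.006]
contact_force: [0.8, -0.3, -1.4]
finger_gap: 0.0582
```

```bash
python3 -c "
from h import *
plan([.5503,.0306,.0695],-4.3)"
```

```text
TCP [0.5589 0.0335 0.1326] yaw -4.72 F [ 0.8 -0.3 -1.4] gap 0.0582
shift now-axes [-0.0092  0.0034  0.063 ] turn deg [ 0.2  -0.74 -0.42] shift after turn [-0.0084  0.0036  0.0631]
```

Emit:
apply_moves --plan '[{"xyz": [-0.007, 0.003, 0.02], "turn": [0.2, -0.7, -0.4]}, {"xyz": [0, 0, 0.025], "turn": [0, 0, 0]}, {"xyz": [0, 0, 0], "turn": [0, 0, 0]}]'

```text
time_s: 34.6
eef_pos: [0.5506, 0.027, 0.0843]
orientation: [0.0, 0.999, -0.04, -0.001]
contact_force: [-0.2, -0.1, -1.4]
finger_gap: 0.0578
```

```bash
python3 -c "
from h import *
plan([.5503,.030,.0695],-4.3)"
```

```text
TCP [0.5506 0.027  0.0843] yaw -4.53 F [-0.2 -0.1 -1.4] gap 0.0578
shift now-axes [-0.0005 -0.003   0.0148] turn deg [ 0.04  0.12 -0.23] shift after turn [-0.0005 -0.003   0.0148]
```

Emit:
apply_moves --plan '[{"xyz": [-0.0005, -0.003, 0.007], "turn": [0, 0.1, -0.2]}, {"xyz": [0, 0, 0.004], "turn": [0, 0, 0]}, {"xyz": [0, 0, 0], "turn": [0, 0, 0]}]'

```text
time_s: 34.98
eef_pos: [0.5506, 0.0283, 0.0727]
orientation: [0.0, 0.999, -0.039, -0.0]
contact_force: [0.9, 0.7, -1.5]
finger_gap: 0.0582
```

```bash
python3 -c "
from h import *
plan([.5503,.030,.0690],-4.3)"
```

```text
TCP [0.5506 0.0283 0.0727] yaw -4.46 F [ 0.9  0.7 -1.5] gap 0.0582
shift now-axes [-0.0004 -0.0016  0.0037] turn deg [ 0.05  0.02 -0.16] shift after turn [-0.0004 -0.0016  0.0037]
```

Emit:
apply_moves --plan '[{"xyz": [-0.0004, -0.0016, 0.0025], "turn": [0, 0, -0.1]}, {"xyz": [0, 0, 0.001], "turn": [0, 0, 0]}, {"xyz": [0, 0, 0.001], "turn": [0, 0, 0]}]'

```text
time_s: 35.35
eef_pos: [0.5513, 0.0303, 0.0691]
orientation: [0.0, 0.999, -0.038, 0.001]
contact_force: [0.3, -0.1, -1.1]
finger_gap: 0.058
```

Emit:
apply_moves --plan '[{"xyz": [0, 0, 0], "turn": [0, 0, 0]}, {"xyz": [0, 0, 0], "turn": [0, 0, 0]}, {"xyz": [0, 0, 0], "turn": [0, 0, 0]}, {"xyz": [0, 0, -0.04], "turn": [0, 0, 0]}, {"xyz": [0, 0, -0.05], "turn": [0, 0, 0]}, {"xyz": [0, 0, -0.025], "turn": [0, 0, 0]}, {"xyz": [0, 0, 0], "turn": [0, 0, 0]}]' --grip -1

```text
time_s: 36.22
eef_pos: [0.5512, 0.0304, 0.1873]
orientation: [0.0, 0.999, -0.038, 0.001]
contact_force: [0.2, -0.4, 0.3]
finger_gap: 0.0857
```

Run:
```python
from h import *
b=findplate(np.array([549,31]),z=.084);plan([.5184,-.4204,.17],-13.3)
```

```text
plate [549.   31.6] 59.9 50.5 -4.3
TCP [0.5504 0.0305 0.1861] yaw -4.32 F [-0.5  0.2  0.4] gap 0.0853
shift now-axes [0.0021 0.452  0.0164] turn deg [0.05 0.01 8.98] shift after turn [0.0726 0.4461 0.0161]
```

Emit:
apply_moves --plan '[{"xyz": [0, 0.055, 0], "turn": [0, 0, 0]}, {"xyz": [0, 0.057, 0], "turn": [0, 0, 0]}, {"xyz": [0, 0.057, 0], "turn": [0, 0, 0]}, {"xyz": [0, 0.057, 0], "turn": [0, 0, 0]}, {"xyz": [0, 0.057, 0], "turn": [0, 0, 0]}, {"xyz": [0, 0.057, 0], "turn": [0, 0, 0]}, {"xyz": [0, 0.057, 0], "turn": [0, 0, 0]}, {"xyz": [0, 0.055, 0], "turn": [0, 0, 9]}]'

```text
time_s: 37.28
eef_pos: [0.5105, -0.4251, 0.1677]
orientation: [-0.005, 0.993, -0.114, -0.011]
contact_force: [0.0, -0.3, -0.0]
finger_gap: 0.0852
```

Emit:
apply_moves --plan '[{"xyz": [0, 0, 0], "turn": [0, 0, 0]}, {"xyz": [0, 0, 0], "turn": [0, 0, 0]}]'

```text
time_s: 37.52
eef_pos: [0.5079, -0.4281, 0.1623]
orientation: [-0.007, 0.993, -0.116, -0.013]
contact_force: [0.1, -0.2, -0.5]
finger_gap: 0.0853
```

Run:
```python
from h import *
b=findplate(np.array([518,-420]));plan([b[0][0]/1e3,b[0][1]/1e3,-.011],b[3])
```

```text
plate [ 518.3 -421.2] 59.6 49.8 -13.1
TCP [ 0.5078 -0.4281  0.1623] yaw -13.32 F [ 0.8 -0.4 -0.8] gap 0.0854
shift now-axes [ 0.0135 -0.0074  0.1731] turn deg [-0.58  1.64 -0.23] shift after turn [ 0.0086 -0.0091  0.1733]
```

Emit:
apply_moves --plan '[{"xyz": [0.008, -0.006, 0.02], "turn": [-0.6, 1.6, -0.2]}, {"xyz": [0, 0, 0.045], "turn": [0, 0, 0]}, {"xyz": [0, 0, 0.045], "turn": [0, 0, 0]}, {"xyz": [0, 0, 0.03], "turn": [0, 0, 0]}, {"xyz": [0, 0, 0], "turn": [0, 0, 0]}]'

```text
time_s: 38.2
eef_pos: [0.5184, -0.4148, 0.0189]
orientation: [-0.001, 0.994, -0.109, -0.0]
contact_force: [-0.4, 0.5, 0.1]
finger_gap: 0.0854
```

```bash
python3 -c "
from h import *
plan([.5183,-.4212,-.011],-13.1)"
```

```text
TCP [ 0.5184 -0.4148  0.0189] yaw -12.47 F [-0.4  0.5  0.1] gap 0.0854
shift now-axes [0.0013 0.0063 0.0299] turn deg [-0.07  0.04  0.63] shift after turn [0.0014 0.0063 0.0299]
```

Emit:
apply_moves --plan '[{"xyz": [0.0005, 0.0055, 0.015], "turn": [0, 0, 0.6]}, {"xyz": [0, 0, 0.012], "turn": [0, 0, 0]}, {"xyz": [0, 0, 0.002], "turn": [0, 0, 0]}, {"xyz": [0, 0, 0], "turn": [0, 0, 0]}]'

```text
time_s: 38.7
eef_pos: [0.5203, -0.421, -0.0081]
orientation: [0.001, 0.994, -0.113, 0.002]
contact_force: [-0.3, -0.6, 0.0]
finger_gap: 0.0857
```

```bash
python3 -c "
from h import *
plan([.5183,-.4212,-.011],-13.1)"
```

```text
TCP [ 0.5203 -0.421  -0.0081] yaw -12.97 F [-0.3 -0.6  0. ] gap 0.0857
shift now-axes [-0.0019  0.0006  0.0029] turn deg [ 0.1  -0.27  0.13] shift after turn [-0.0019  0.0006  0.0029]
```

Emit:
apply_moves --plan '[{"xyz": [-0.0015, 0.0005, 0.0028], "turn": [0, -0.2, 0]}, {"xyz": [0, 0, 0.0005], "turn": [0, 0, 0]}, {"xyz": [0, 0, 0.0005], "turn": [0, 0, 0]}, {"xyz": [0, 0, 0], "turn": [0, 0, 0]}, {"xyz": [0, 0, 0], "turn": [0, 0, 0]}]' --grip 1

```text
time_s: 39.33
eef_pos: [0.5191, -0.4219, -0.01]
orientation: [0.002, 0.994, -0.113, 0.001]
contact_force: [-0.3, -0.2, 1.1]
finger_gap: 0.058
```

Emit:
apply_moves --plan '[{"xyz": [0, 0, -0.03], "turn": [0, 0, 0]}, {"xyz": [0, 0, -0.055], "turn": [0, 0, -4.4]}, {"xyz": [0, 0, -0.06], "turn": [0, 0, -4.4]}, {"xyz": [0, -0.056, 0], "turn": [0, 0, 0]}, {"xyz": [0, -0.056, 0], "turn": [0, 0, 0]}, {"xyz": [0, -0.056, 0], "turn": [0, 0, 0]}, {"xyz": [0, -0.056, 0], "turn": [0, 0, 0]}, {"xyz": [0, -0.056, 0], "turn": [0, 0, 0]}]'

```text
time_s: 40.33
eef_pos: [0.5404, -0.1406, 0.1364]
orientation: [0.002, 0.999, -0.038, 0.003]
contact_force: [-0.3, 0.5, -1.5]
finger_gap: 0.0578
```

Emit:
apply_moves --plan '[{"xyz": [-0.002, -0.056, 0], "turn": [0, 0, 0]}, {"xyz": [-0.002, -0.056, 0], "turn": [0, 0, 0]}, {"xyz": [-0.002, -0.053, 0], "turn": [0, 0, 0]}, {"xyz": [0, 0, 0], "turn": [0, 0, 0]}, {"xyz": [0, 0, 0], "turn": [0, 0, 0]}]'

```text
time_s: 40.95
eef_pos: [0.5464, 0.0335, 0.1347]
orientation: [0.002, 0.999, -0.035, 0.003]
contact_force: [-0.5, -0.8, -1.9]
finger_gap: 0.0581
```

```bash
python3 -c "
from h import *
plan([.5503,.0305,.079],-4.3)"
```

```text
TCP [0.5464 0.0335 0.1347] yaw -4.02 F [-0.5 -0.8 -1.9] gap 0.0581
shift now-axes [0.0037 0.0025 0.0558] turn deg [ 0.23 -0.39  0.27] shift after turn [0.0041 0.0027 0.0557]
```

Emit:
apply_moves --plan '[{"xyz": [0.004, 0.002, 0.02], "turn": [0.2, -0.4, 0.2]}, {"xyz": [0, 0, 0.022], "turn": [0, 0, 0]}, {"xyz": [0, 0, 0], "turn": [0, 0, 0]}]'

```text
time_s: 41.32
eef_pos: [0.5508, 0.0268, 0.0895]
orientation: [0.001, 0.999, -0.04, -0.001]
contact_force: [-0.5, -0.4, -1.6]
finger_gap: 0.0578
```

```bash
python3 -c "
from h import *
plan([.5503,.0305,.074],-4.3)"
```

```text
TCP [0.5508 0.0268 0.0895] yaw -4.53 F [-0.5 -0.4 -1.6] gap 0.0578
shift now-axes [-0.0008 -0.0037  0.0155] turn deg [ 0.08  0.07 -0.23] shift after turn [-0.0008 -0.0036  0.0155]
```

Emit:
apply_moves --plan '[{"xyz": [-0.0005, -0.004, 0.007], "turn": [0.1, 0, -0.2]}, {"xyz": [0, 0, 0.004], "turn": [0, 0, 0]}, {"xyz": [0, 0, 0], "turn": [0, 0, 0]}]'

```text
time_s: 41.7
eef_pos: [0.5515, 0.0291, 0.0777]
orientation: [-0.0, 0.999, -0.039, -0.0]
contact_force: [0.4, 0.2, -0.8]
finger_gap: 0.0577
```

```bash
python3 -c "
from h import *
plan([.5503,.0305,.074],-4.3)"
```

```text
TCP [0.5515 0.0291 0.0777] yaw -4.49 F [ 0.4  0.2 -0.8] gap 0.0577
shift now-axes [-0.0013 -0.0013  0.0037] turn deg [-0.03  0.05 -0.19] shift after turn [-0.0013 -0.0013  0.0037]
```

Emit:
apply_moves --plan '[{"xyz": [-0.001, -0.0012, 0.0025], "turn": [0, 0, -0.2]}, {"xyz": [0, 0, 0.001], "turn": [0, 0, 0]}, {"xyz": [0, 0, 0.001], "turn": [0, 0, 0]}]'

```text
time_s: 42.08
eef_pos: [0.5512, 0.0307, 0.074]
orientation: [-0.0, 0.999, -0.037, 0.001]
contact_force: [-0.6, 0.3, -1.0]
finger_gap: 0.0578
```

Emit:
apply_moves --plan '[{"xyz": [0, 0, 0], "turn": [0, 0, 0]}, {"xyz": [0, 0, 0], "turn": [0, 0, 0]}, {"xyz": [0, 0, 0], "turn": [0, 0, 0]}, {"xyz": [0, 0, -0.04], "turn": [0, 0, 0]}, {"xyz": [0, 0, -0.05], "turn": [0, 0, 0]}, {"xyz": [0, 0, -0.025], "turn": [0, 0, 0]}, {"xyz": [0, 0, 0], "turn": [0, 0, 0]}]' --grip -1

```text
time_s: 42.95
eef_pos: [0.5513, 0.0307, 0.1922]
orientation: [-0.0, 0.999, -0.037, 0.001]
contact_force: [0.2, -0.2, -0.6]
finger_gap: 0.0853
```

Run:
```python
from h import *
b=findplate(np.array([549,31]),z=.089)
a=camera('top');save(a,'t2',(60,120,320,315))
```

```text
plate [549.1  32.3] 59.5 51.3 -4.3
```

Emit:
apply_moves --plan '[{"xyz": [-0.016, -0.055, 0], "turn": [0, 0, 0]}, {"xyz": [-0.016, -0.057, 0], "turn": [0, 0, 0]}, {"xyz": [-0.016, -0.057, 0], "turn": [0, 0, 0]}, {"xyz": [-0.016, -0.057, 0], "turn": [0, 0, 0]}, {"xyz": [-0.016, -0.057, 0], "turn": [0, 0, 0]}, {"xyz": [-0.016, -0.057, 0], "turn": [0, 0, 0]}, {"xyz": [0, 0, 0], "turn": [0, 0, 0]}, {"xyz": [0, 0, 0], "turn": [0, 0, 0]}]'

```text
time_s: 44.05
eef_pos: [0.471, 0.3825, 0.1722]
orientation: [0.006, 0.999, -0.039, -0.013]
contact_force: [-0.3, 0.1, -0.8]
finger_gap: 0.0852
```

Run:
```python
from h import *
plan([.479,.381,.17],-4.3)
a=camera('wrist');save(a,'w11')
```

```text
TCP [0.471  0.3825 0.1722] yaw -4.48 F [-0.3  0.1 -0.8] gap 0.0852
shift now-axes [0.0082 0.0009 0.002 ] turn deg [ 0.78  1.48 -0.17] shift after turn [0.0081 0.0009 0.0022]
```

View pics/w11.png

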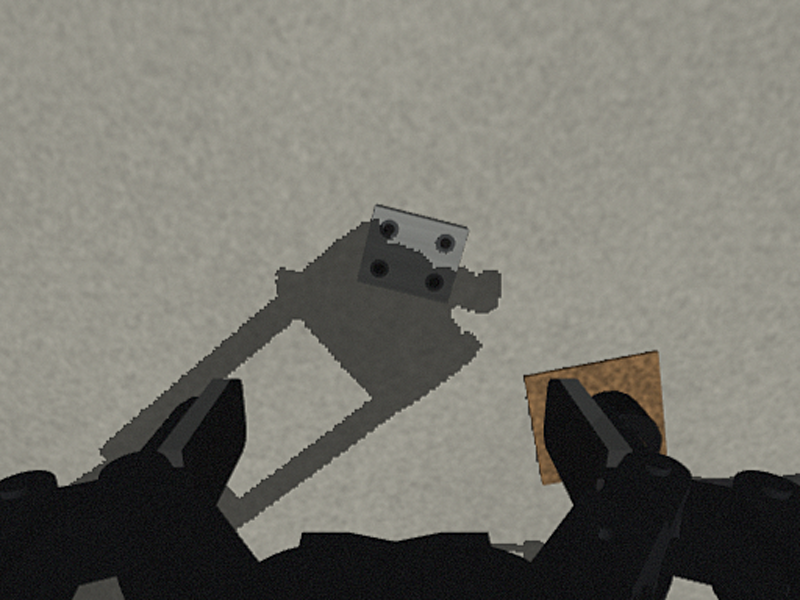

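Template corners (376,206),(468,228),(451,304),(359,281); bushes centred on (412,256). The drift still stands on its pad at right.

Run:
```python
from h import *
P=camera_params('wrist');q=rect(np.array([(376,206),(468,228),(451,304),(359,281)])*.64,.01,P);print(q)
c=p2w(np.array((412,256))*.64,.01,P);print(c);plan([.5*(c[0]+q[0][0]/1e3),.5*(c[1]+q[0][1]/1e3),.15],q[3])
```

```text
(array([478.6, 384.3]), 60.9, 50.0, -17.9)
[0.47704398 0.38452216 0.01      ]
TCP [0.471  0.3824 0.1722] yaw -4.53 F [-0.8 -0.6 -0.6] gap 0.0852
shift now-axes [ 0.0072 -0.0029  0.022 ] turn deg [ 0.93  1.4  13.38] shift after turn [ 0.0059 -0.004   0.0222]
```

Emit:
apply_moves --plan '[{"xyz": [0.006, -0.003, 0], "turn": [0.9, 1.4, 6.7]}, {"xyz": [0, 0, 0.02], "turn": [0, 0, 6.7]}, {"xyz": [0, 0, 0.05], "turn": [0, 0, 0]}, {"xyz": [0, 0, 0.05], "turn": [0, 0, 0]}, {"xyz": [0, 0, 0.02], "turn": [0, 0, 0]}, {"xyz": [0, 0, 0], "turn": [0, 0, 0]}]'

```text
time_s: 44.85
eef_pos: [0.4806, 0.3743, 0.0275]
orientation: [0.001, 0.986, -0.166, -0.0]
contact_force: [0.4, -0.1, 0.6]
finger_gap: 0.0852
```

```bash
python3 -c "
from h import *
plan([.478,.3844,-.009],-17.9)"
```

```text
TCP [0.4806 0.3743 0.0275] yaw -19.14 F [ 0.4 -0.1  0.6] gap 0.0852
shift now-axes [-0.0058 -0.0087  0.0365] turn deg [ 0.09  0.02 -1.24] shift after turn [-0.0056 -0.0088  0.0365]
```

Emit:
apply_moves --plan '[{"xyz": [-0.005, -0.008, 0.01], "turn": [0.1, 0, -1.2]}, {"xyz": [0, 0, 0.015], "turn": [0, 0, 0]}, {"xyz": [0, 0, 0], "turn": [0, 0, 0]}]'

```text
time_s: 45.22
eef_pos: [0.4805, 0.3836, 0.0033]
orientation: [-0.001, 0.988, -0.156, 0.001]
contact_force: [0.3, 0.3, -0.2]
finger_gap: 0.0858
```

```bash
python3 -c "
from h import *
plan([.478,.3844,-.009],-17.9)"
```

```text
TCP [0.4805 0.3836 0.0033] yaw -17.99 F [ 0.3  0.3 -0.2] gap 0.0858
shift now-axes [-0.0026  0.      0.0123] turn deg [-0.19 -0.11 -0.09] shift after turn [-0.0026 -0.      0.0123]
```

Emit:
apply_moves --plan '[{"xyz": [-0.0025, 0, 0.009], "turn": [-0.2, -0.1, 0]}, {"xyz": [0, 0, 0.003], "turn": [0, 0, 0]}]'

```text
time_s: 45.48
eef_pos: [0.4786, 0.3851, -0.0085]
orientation: [-0.001, 0.988, -0.156, 0.001]
contact_force: [0.2, 0.9, 0.4]
finger_gap: 0.0853
```

Emit:
apply_moves --plan '[{"xyz": [0, 0, 0.0005], "turn": [0, 0, 0]}, {"xyz": [0, 0, 0.0005], "turn": [0, 0, 0]}, {"xyz": [0, 0, 0], "turn": [0, 0, 0]}, {"xyz": [0, 0, 0], "turn": [0, 0, 0]}, {"xyz": [0, 0, 0], "turn": [0, 0, 0]}]' --grip 1

```text
time_s: 46.1
eef_pos: [0.4784, 0.3853, -0.0089]
orientation: [-0.001, 0.988, -0.156, 0.001]
contact_force: [-0.1, -0.6, -0.4]
finger_gap: 0.0585
```

Emit:
apply_moves --plan '[{"xyz": [0, 0, -0.03], "turn": [0, 0, 0]}, {"xyz": [0, 0, -0.055], "turn": [0, 0, -6.8]}, {"xyz": [0, 0, -0.06], "turn": [0, 0, -6.8]}, {"xyz": [0.0165, 0.055, 0], "turn": [0, 0, 0]}, {"xyz": [0.0165, 0.055, 0], "turn": [0, 0, 0]}, {"xyz": [0.0165, 0.055, 0], "turn": [0, 0, 0]}, {"xyz": [0.0165, 0.055, 0], "turn": [0, 0, 0]}, {"xyz": [0.0165, 0.055, 0], "turn": [0, 0, 0]}]'

```text
time_s: 47.1
eef_pos: [0.5439, 0.1022, 0.1393]
orientation: [-0.0, 1.0, -0.029, 0.002]
contact_force: [0.5, -0.1, -3.0]
finger_gap: 0.0584
```

Emit:
apply_moves --plan '[{"xyz": [0.013, 0.05, 0], "turn": [0, 0, 0]}, {"xyz": [0, 0, 0], "turn": [0, 0, 0]}, {"xyz": [0, 0, 0], "turn": [0, 0, 0]}]'

```text
time_s: 47.48
eef_pos: [0.5542, 0.0456, 0.1387]
orientation: [0.0, 0.999, -0.033, 0.001]
contact_force: [0.5, 0.4, -2.4]
finger_gap: 0.0585
```

```bash
python3 -c "
from h import *
plan([.5507,.031,.09],-4.3)"
```

```text
TCP [0.5542 0.0456 0.1387] yaw -3.75 F [ 0.5  0.4 -2.4] gap 0.0585
shift now-axes [-0.0026  0.0148  0.0487] turn deg [ 0.01 -0.16  0.55] shift after turn [-0.0024  0.0148  0.0487]
```

Emit:
apply_moves --plan '[{"xyz": [-0.002, 0.012, 0.02], "turn": [0, -0.2, 0.5]}, {"xyz": [0, 0, 0.02], "turn": [0, 0, 0]}, {"xyz": [0, 0, 0], "turn": [0, 0, 0]}]'

```text
time_s: 47.85
eef_pos: [0.5506, 0.0376, 0.098]
orientation: [-0.001, 0.999, -0.035, -0.001]
contact_force: [-1.7, 0.6, -2.4]
finger_gap: 0.0581
```

```bash
python3 -c "
from h import *
plan([.5507,.032,.0801],-4.3)"
```

```text
TCP [0.5506 0.0376 0.098 ] yaw -3.99 F [-1.7  0.6 -2.4] gap 0.0581
shift now-axes [0.0005 0.0056 0.0179] turn deg [-0.06  0.06  0.31] shift after turn [0.0006 0.0056 0.0179]
```

Emit:
apply_moves --plan '[{"xyz": [0.0005, 0.0055, 0.008], "turn": [0, 0, 0.3]}, {"xyz": [0, 0, 0.004], "turn": [0, 0, 0]}, {"xyz": [0, 0, 0], "turn": [0, 0, 0]}]'

```text
time_s: 48.22
eef_pos: [0.5515, 0.0338, 0.0867]
orientation: [-0.001, 0.999, -0.036, 0.001]
contact_force: [0.1, 0.5, -2.1]
finger_gap: 0.0585
```

```bash
python3 -c "
from h import *
plan([.5507,.032,.0801],-4.3)"
```

```text
TCP [0.5515 0.0338 0.0867] yaw -4.14 F [ 0.1  0.5 -2.1] gap 0.0585
shift now-axes [-0.0007  0.0019  0.0066] turn deg [-0.08 -0.06  0.16] shift after turn [-0.0007  0.0018  0.0066]
```

Emit:
apply_moves --plan '[{"xyz": [-0.0007, 0.0018, 0.004], "turn": [-0.1, 0, 0.1]}, {"xyz": [0, 0, 0.0015], "turn": [0, 0, 0]}, {"xyz": [0, 0, 0.001], "turn": [0, 0, 0]}]'

```text
time_s: 48.6
eef_pos: [0.5514, 0.0319, 0.0806]
orientation: [0.0, 0.999, -0.037, 0.001]
contact_force: [0.3, 0.9, -2.7]
finger_gap: 0.0587
```

Emit:
apply_moves --plan '[{"xyz": [0, 0, 0], "turn": [0, 0, 0]}, {"xyz": [0, 0, 0], "turn": [0, 0, 0]}, {"xyz": [0, 0, 0], "turn": [0, 0, 0]}, {"xyz": [0, 0, 0.01], "turn": [0, 0, 0]}, {"xyz": [0, 0, 0.015], "turn": [0, 0, 0]}, {"xyz": [0, 0, 0], "turn": [0, 0, 0]}]' --grip -1

```text
time_s: 49.35
eef_pos: [0.5524, 0.0318, 0.0548]
orientation: [0.0, 0.999, -0.037, 0.003]
contact_force: [-0.6, -0.3, -1.1]
finger_gap: 0.0856
```

```bash
python3 -c "
from h import *
plan([.5503,.031,.053],-4.3)"
```

```text
TCP [0.5524 0.0318 0.0548] yaw -4.26 F [-0.6 -0.3 -1.1] gap 0.0856
shift now-axes [-0.0021  0.0009  0.0017] turn deg [ 0.02 -0.3   0.04] shift after turn [-0.0021  0.0009  0.0018]
```

Emit:
apply_moves --plan '[{"xyz": [-0.002, 0.0008, 0.0015], "turn": [0, -0.3, 0]}, {"xyz": [0, 0, 0], "turn": [0, 0, 0]}]'

```text
time_s: 49.6
eef_pos: [0.55, 0.0311, 0.0526]
orientation: [0.0, 0.999, -0.037, -0.001]
contact_force: [-0.6, -0.8, -0.4]
finger_gap: 0.0854
```

Emit:
apply_moves --plan '[{"xyz": [0, 0, 0], "turn": [0, 0, 0]}, {"xyz": [0, 0, 0], "turn": [0, 0, 0]}, {"xyz": [0, 0, 0], "turn": [0, 0, 0]}, {"xyz": [0, 0, 0], "turn": [0, 0, 0]}, {"xyz": [0, 0, 0], "turn": [0, 0, 0]}, {"xyz": [0, 0, 0], "turn": [0, 0, 0]}]' --grip 1 --newtons 25

```text
time_s: 50.35
eef_pos: [0.5497, 0.0311, 0.0532]
orientation: [0.0, 0.999, -0.037, -0.001]
contact_force: [-0.1, -0.4, -0.6]
finger_gap: 0.0595
```

```bash
python3 -c "
from h import *
plan([.5503,.031,.053],-4.3)"
```

```text
TCP [0.5497 0.0311 0.0532] yaw -4.26 F [-0.1 -0.4 -0.6] gap 0.0595
shift now-axes [0.0006 0.0001 0.0002] turn deg [0.02 0.09 0.04] shift after turn [0.0006 0.0001 0.0002]
```

Squeezed along x: gap 59.5 mm with no net force, so the ends are flush. Now a quarter turn for the other two sides.

Emit:
apply_moves --plan '[{"xyz": [0, 0, 0], "turn": [0, 0, 0]}, {"xyz": [0, 0, 0], "turn": [0, 0, 0]}, {"xyz": [0, 0, 0], "turn": [0, 0, 0]}, {"xyz": [0, 0, -0.03], "turn": [0, 0, 0]}, {"xyz": [0, 0, -0.05], "turn": [0, 0, 0]}, {"xyz": [0, 0, -0.02], "turn": [0, 0, 0]}, {"xyz": [0, 0, 0], "turn": [0, 0, 0]}]' --grip -1

```text
time_s: 51.22
eef_pos: [0.5503, 0.0311, 0.1556]
orientation: [0.0, 0.999, -0.037, -0.001]
contact_force: [0.3, -0.5, -0.2]
finger_gap: 0.0855
```

Emit:
apply_moves --plan '[{"xyz": [0, 0, 0], "turn": [0, 0, -10.5]}, {"xyz": [0, 0, 0], "turn": [0, 0, -10.5]}, {"xyz": [0, 0, 0], "turn": [0, 0, -10.5]}, {"xyz": [0, 0, 0], "turn": [0, 0, -10.5]}, {"xyz": [0, 0, 0], "turn": [0, 0, -10.5]}, {"xyz": [0, 0, 0], "turn": [0, 0, -10.5]}, {"xyz": [0, 0, 0], "turn": [0, 0, -10.5]}, {"xyz": [0, 0, 0], "turn": [0, 0, -10.5]}]'

```text
time_s: 52.22
eef_pos: [0.5437, 0.0311, 0.1445]
orientation: [-0.006, 0.756, 0.655, -0.007]
contact_force: [-0.5, 1.1, 1.1]
finger_gap: 0.0853
```

```bash
python3 -c "
from h import *
plan([.5497,.031,.10],85.7)
save(camera('wrist'),'w12')"
```

```text
TCP [0.5437 0.0311 0.1445] yaw 81.79 F [-0.5  1.1  1.1] gap 0.0853
shift now-axes [0.0008 0.0068 0.0444] turn deg [-1.02  0.11 -3.91] shift after turn [0.0003 0.006  0.0445]
```

View pics/w12.png

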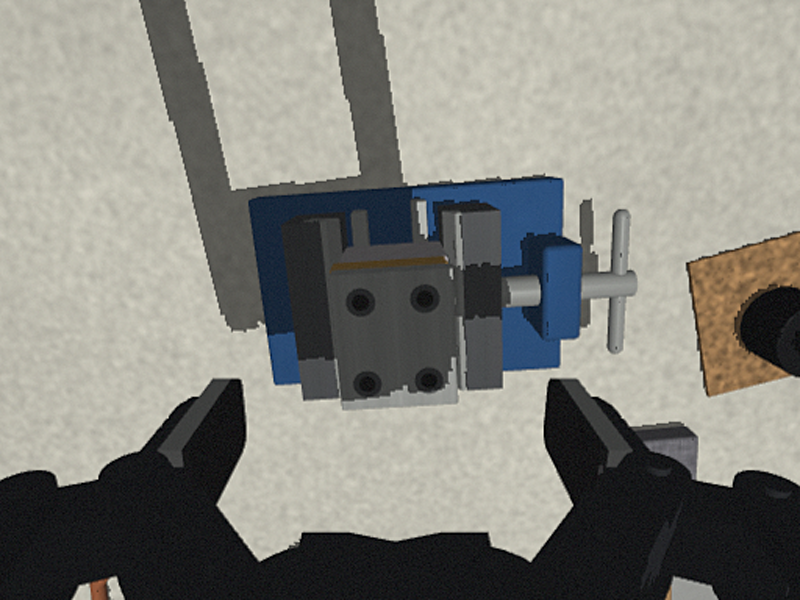

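Pile with the template on top looks square in the vise (top 332–457, 262–405), parallels visible at (360,225) and (420,215), drift on its pad at right.

Emit:
apply_moves --plan '[{"xyz": [0, 0.005, 0.01], "turn": [-1.0, 0.1, -3.9]}, {"xyz": [0, 0, 0.015], "turn": [0, 0, 0]}, {"xyz": [0, 0, 0], "turn": [0, 0, 0]}]'

```text
time_s: 52.65
eef_pos: [0.5463, 0.0305, 0.1152]
orientation: [-0.002, 0.733, 0.68, -0.002]
contact_force: [-0.9, -0.5, 0.3]
finger_gap: 0.085
```

```bash
python3 -c "
from h import *
plan([.5497,.031,.055],85.7)"
```

```text
TCP [0.5463 0.0305 0.1152] yaw 85.65 F [-0.9 -0.5  0.3] gap 0.085
shift now-axes [0.0008 0.0037 0.0602] turn deg [-0.33  0.01 -0.05] shift after turn [0.0007 0.0034 0.0602]
```

Emit:
apply_moves --plan '[{"xyz": [0.0007, 0.003, 0.02], "turn": [-0.3, 0, 0]}, {"xyz": [0, 0, 0.025], "turn": [0, 0, 0]}, {"xyz": [0, 0, 0.011], "turn": [0, 0, 0]}, {"xyz": [0, 0, 0], "turn": [0, 0, 0]}]'

```text
time_s: 53.15
eef_pos: [0.5498, 0.031, 0.0577]
orientation: [-0.0, 0.736, 0.677, -0.0]
contact_force: [-0.0, -0.6, -0.3]
finger_gap: 0.0853
```

```bash
python3 -c "
from h import *
plan([.5497,.0312,.055],85.7)"
```

```text
TCP [0.5498 0.031  0.0577] yaw 85.29 F [-0.  -0.6 -0.3] gap 0.0853
shift now-axes [ 0.0002 -0.0001  0.0027] turn deg [-0.03  0.01 -0.41] shift after turn [ 0.0002 -0.0001  0.0027]
```

Emit:
apply_moves --plan '[{"xyz": [0, 0, 0.002], "turn": [0, 0, -0.4]}, {"xyz": [0, 0, 0], "turn": [0, 0, 0]}]'

```text
time_s: 53.4
eef_pos: [0.5509, 0.031, 0.0569]
orientation: [0.001, 0.733, 0.68, 0.001]
contact_force: [0.0, -0.3, 0.5]
finger_gap: 0.0856
```

Emit:
apply_moves --plan '[{"xyz": [0, 0, 0], "turn": [0, 0, 0]}, {"xyz": [0, 0, 0], "turn": [0, 0, 0]}, {"xyz": [0, 0, 0], "turn": [0, 0, 0]}, {"xyz": [0, 0, 0], "turn": [0, 0, 0]}, {"xyz": [0, 0, 0], "turn": [0, 0, 0]}, {"xyz": [0, 0, 0], "turn": [0, 0, 0]}, {"xyz": [0, 0, 0], "turn": [0, 0, 0]}]' --grip 1 --newtons 25

```text
time_s: 54.28
eef_pos: [0.5519, 0.0308, 0.0583]
orientation: [0.002, 0.733, 0.68, 0.001]
contact_force: [-0.7, -0.1, 1.1]
finger_gap: 0.0495
```

```bash
python3 -c "
from h import *
plan([.5497,.0312,.055],85.7)
save(camera('scene'),'s2',(200,150,380,285))"
```

```text
TCP [0.5519 0.0308 0.0583] yaw 85.69 F [-0.7 -0.1  1.1] gap 0.0495
shift now-axes [ 0.0003 -0.0023  0.0033] turn deg [ 0.27  0.03 -0.01] shift after turn [ 0.0003 -0.0023  0.0033]
```

Emit:
apply_moves --plan '[{"xyz": [0, 0, 0], "turn": [0, 0, 0]}, {"xyz": [0, 0, 0], "turn": [0, 0, 0]}, {"xyz": [0, 0, 0], "turn": [0, 0, 0]}, {"xyz": [0, 0, -0.03], "turn": [0, 0, 0]}, {"xyz": [0, 0, -0.045], "turn": [0, 0, 0]}, {"xyz": [0, 0, 0], "turn": [0, 0, 0]}, {"xyz": [0, 0, 0], "turn": [0, 0, 0]}]' --grip -1

```text
time_s: 55.2
eef_pos: [0.5505, 0.0309, 0.1341]
orientation: [0.001, 0.733, 0.68, 0.0]
contact_force: [-0.2, -0.9, -0.9]
finger_gap: 0.0855
```

Run:
```python
from h import *
plan([.5497,.0312,.1],85.7)
P=camera_params('wrist');u=w2p((.55,.031,.09),P);print(u);x,y=int(u[0]),int(u[1])
save(camera('wrist'),'w13',(x-80,y-60,x+80,y+60))
```

```text
TCP [0.5505 0.0309 0.1341] yaw 85.68 F [-0.2 -0.9 -0.9] gap 0.0855
shift now-axes [ 0.0002 -0.0009  0.0341] turn deg [ 0.1   0.02 -0.02] shift after turn [ 0.0002 -0.0008  0.0341]
[250.81503792 209.86125592]
```

View pics/w13.png

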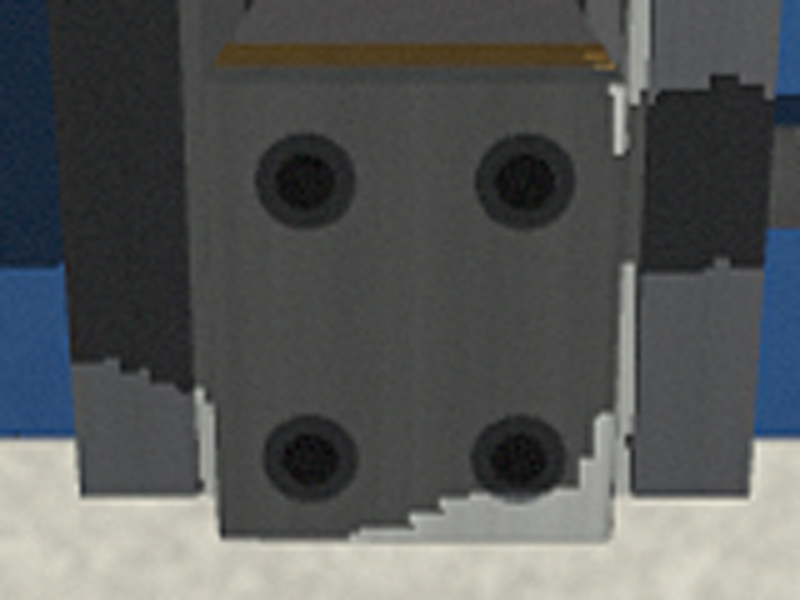

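The template, the plates and the block show unbroken common edges; sides flush (left edge 190→220, right 615→610). A last squeeze along x will undo any drag from the second one.

Emit:
apply_moves --plan '[{"xyz": [0, 0, -0.01], "turn": [0, 0, 10.5]}, {"xyz": [0, 0, 0], "turn": [0, 0, 10.5]}, {"xyz": [0, 0, 0], "turn": [0, 0, 10.5]}, {"xyz": [0, 0, 0], "turn": [0, 0, 10.5]}, {"xyz": [0, 0, 0], "turn": [0, 0, 10.5]}, {"xyz": [0, 0, 0], "turn": [0, 0, 10.5]}, {"xyz": [0, 0, 0], "turn": [0, 0, 10.5]}, {"xyz": [0, 0, 0], "turn": [0, 0, 10.5]}]'

```text
time_s: 56.25
eef_pos: [0.5436, 0.031, 0.1333]
orientation: [0.0, 1.0, -0.003, -0.009]
contact_force: [0.1, 0.1, -0.3]
finger_gap: 0.0857
```

```bash
python3 -c "
from h import *
plan([.5497,.0311,.12],-4.26)"
```

```text
TCP [0.5436 0.031  0.1333] yaw -0.38 F [ 0.1  0.1 -0.3] gap 0.0857
shift now-axes [ 0.0064 -0.0001  0.0131] turn deg [0.05 1.05 3.88] shift after turn [ 0.0061 -0.0005  0.0133]
```

Emit:
apply_moves --plan '[{"xyz": [0.005, -0.0005, 0.008], "turn": [0, 1.0, 3.9]}, {"xyz": [0, 0, 0.01], "turn": [0, 0, 0]}, {"xyz": [0, 0, 0], "turn": [0, 0, 0]}]'

```text
time_s: 56.62
eef_pos: [0.546, 0.0315, 0.111]
orientation: [0.0, 0.999, -0.038, -0.004]
contact_force: [0.4, -0.2, -0.9]
finger_gap: 0.0853
```

```bash
python3 -c "
from h import *
plan([.5497,.0311,.053],-4.26)"
```

```text
TCP [0.546  0.0315 0.111 ] yaw -4.36 F [ 0.4 -0.2 -0.9] gap 0.0853
shift now-axes [ 0.0042 -0.      0.058 ] turn deg [ 0.07  0.43 -0.1 ] shift after turn [0.0037 0.0001 0.058 ]
```

Emit:
apply_moves --plan '[{"xyz": [0.0035, 0, 0.015], "turn": [0, 0.4, 0]}, {"xyz": [0, 0, 0.025], "turn": [0, 0, 0]}, {"xyz": [0, 0, 0.014], "turn": [0, 0, 0]}, {"xyz": [0, 0, 0], "turn": [0, 0, 0]}]'

```text
time_s: 57.12
eef_pos: [0.5496, 0.0311, 0.0552]
orientation: [0.001, 0.999, -0.036, -0.001]
contact_force: [-0.6, 0.4, -0.5]
finger_gap: 0.085
```

```bash
python3 -c "
from h import *
plan([.5497,.0311,.053],-4.26)"
```

```text
TCP [0.5496 0.0311 0.0552] yaw -4.16 F [-0.6  0.4 -0.5] gap 0.085
shift now-axes [ 0.0001 -0.0001  0.0022] turn deg [0.08 0.07 0.1 ] shift after turn [ 0.0001 -0.      0.0022]
```

Emit:
apply_moves --plan '[{"xyz": [0, 0, 0.002], "turn": [0, 0, 0.1]}, {"xyz": [0, 0, 0], "turn": [0, 0, 0]}, {"xyz": [0, 0, 0], "turn": [0, 0, 0]}, {"xyz": [0, 0, 0], "turn": [0, 0, 0]}, {"xyz": [0, 0, 0], "turn": [0, 0, 0]}, {"xyz": [0, 0, 0], "turn": [0, 0, 0]}, {"xyz": [0, 0, 0], "turn": [0, 0, 0]}]' --grip 1 --newtons 25

```text
time_s: 58.0
eef_pos: [0.5497, 0.0311, 0.0538]
orientation: [0.001, 0.999, -0.037, -0.0]
contact_force: [-0.3, -0.5, -4.4]
finger_gap: 0.0593
```

Emit:
apply_moves --plan '[{"xyz": [0, 0, 0], "turn": [0, 0, 0]}, {"xyz": [0, 0, 0], "turn": [0, 0, 0]}, {"xyz": [0, 0, 0], "turn": [0, 0, 0]}, {"xyz": [0, 0, -0.03], "turn": [0, 0, 0]}, {"xyz": [0, 0, -0.05], "turn": [0, 0, 0]}, {"xyz": [0, 0, -0.04], "turn": [0, 0, 0]}, {"xyz": [0, -0.04, -0.02], "turn": [0, 0, 0]}, {"xyz": [0, 0, 0], "turn": [0, 0, 0]}]' --grip -1

```text
time_s: 59.0
eef_pos: [0.5546, 0.0716, 0.2004]
orientation: [0.0, 0.999, -0.038, 0.002]
contact_force: [-0.5, 0.0, -1.3]
finger_gap: 0.0855
```

Run:
```python
from h import *
plan([.55,.031,.1],-4.26)
a=camera('wrist')
a=np.vstack([cv2.resize(a[100:292,120:376],(512,384),interpolation=cv2.INTER_CUBIC)]);b=cv2.resize(camera('scene')[120:312,190:446],(512,384),interpolation=cv2.INTER_CUBIC)
cv2.imwrite('pics/w14.png',cv2.resize(np.hstack([a,b])[:,:,::-1],(800,300)))
```

```text
TCP [0.5546 0.0716 0.2004] yaw -4.32 F [-0.5  0.  -1.3] gap 0.0855
shift now-axes [-0.0019  0.0408  0.1004] turn deg [ 0.02 -0.23 -0.06] shift after turn [-0.0015  0.0409  0.1004]
```

View pics/w14.png

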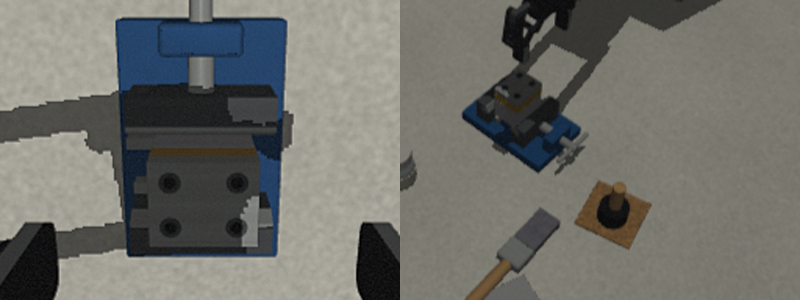

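The wrist view shows the pile flush and square on the block (146–260, 150–247), and the scene view shows the drift upright on its pad with the gripper clear. Handing in.

```bash
python3 -c "
from station import arm
print(arm.observe()['time_s'],arm.sign_off())"
```

```text
the job is handed in; nothing more can be done
59.1 None
```

The job is done and handed in at 59 s, with no verdict reported. I set the block in the sprung jaws and let go of it proud. I pressed it home with the drift in short strokes and stood the drift back on its pad. I then laid the three plates that were present, with the template on top, and squared the pile by closing the gripper on all four sides.

**Last checks**
- **Block home and level:** the drift stopped at 98.5–98.6 mm tool height at five points, against 98.5 expected. I did not touch the top again after the final squeeze, which pulled up with about 4 N, less than the pile's weight.
- **Pile flush:** the last squeezes read 59.3 mm along x and 49.5 mm along y. The gripper reads about 0.5–1 mm low, so that fits the 60 × 50 mm outline, and the last pictures show common edges with no step.
- **Drift and bystanders:** the drift was upright on the pad in the last view, and the brush and jar came into view. I did not measure the bystanders again, and the bracelet was not in that view, but I never went near it.

**What disagreed or went differently**
- **Fingertips:** they stand about 7.5 mm behind the reported tool point, not 22 mm ahead. My first grasp therefore closed above the block and pressed its top with about 48 N. I measured the real offset on the bench and used it from then on.
- **Edge tapping:** I used gripper squeezes rather than drift taps on the edges, since the drift was already back on its pad.

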